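# Roll two six-sided jars label up into their rack and hang the keeper bar

## Robot

A 6-joint arm with a two-finger parallel gripper is mounted at the origin on a cart in front of the work surface, level with it; the furniture and walls round the work are solid. World frame = base frame: x ahead of the robot, y to its left, z up, the work surface at z = 0. Lengths are in m, angles in rad, forces in N, time in s.
With the tool pointing down it reaches from about 0.325 to 0.75 m from the base axis. Payload 7.6 kg.
Tool frame: the origin (TCP) lies midway between the tips of the shut fingers; the grasp point (between the pads) lies 19 mm behind it; z points along the fingers, y is the line along which they close (so a half turn about z gives the same grasp; the last joint's range is limited). The gripper opens to 85 mm and grips with 20 to 120 N. Pads are 22 mm wide; open, the fingers measure 114 mm over their backs; the gripper's body (76 mm by 85 mm) begins 54 mm behind the grasp point. The pads swing forward as they close: fully open they stand 13 mm farther back than shut.
Start: joints at [1.137, 0.052, 1.401, -0, 1.689, -0.07], TCP at [0.187, 0.491, 0.231] pointing down, gripper open.
Joint ranges: [-2.9, 2.9], [-0.91, 2.17], [0.12, 2.37], [-1.06, 4.2], [0.26, 2.73], [-2.93, 2.93]. Speed limits (rad/s): [2.57, 2.57, 3.01, 3.14, 3.14, 3.14].

## Interface

Orientations are given as [roll, pitch, yaw] about the fixed x, y, z axes, in that order (R = Rz(yaw) Ry(pitch) Rx(roll)).
In Python, from cell import get_obs, snapshot, hand_in gives the robot as it stands.
- The arm moves only by the shell command python3 -m crank 'ROWS' [FORCE]. ROWS is JSON, a list that holds one entry, the list of rows, each a list of 7 numbers: the finger opening in m, from 0 to 0.0854, then the shift along the tool's x, y, z in m, then the turn, a rotation vector about the tool's x, y, z in degrees. In form: [[[gripper, tx, ty, tz, rx, ry, rz], ...]]. A call has 1 to 5 rows; each row shifts and turns the commanded pose from where the row before left it, along the tool's axes as they then stand; what a row does not reach is not made up. A row lasts 1/10 s, in which the tool goes at most 50 mm and 8.59 degrees, less where a joint would pass 70% of its speed; a pose out of reach is approached as far as the arm can. A call with a gripper value outside its range is refused whole. The fingers move at their own pace and stop on an object; FORCE is the grip in N (left out, the last holds). Time passes only in rows, so rows that do not move let the fingers close. It gives the time, the measured TCP pose, the force, the opening and the grip force at its end, in the units of the state.
- get_obs(): the state, without advancing time (a new reading comes with each control period).
- snapshot(name): name is "scene" or "top"; returns a dict with "color" (400x640x3 uint8, blue, green, red), "mtx" (3x3 intrinsics, pixels), "xyz" and "rotation" of the camera in the world. Camera axes: x right, y up, looking along -z (the intrinsics and any distortion apply to the point x, -y, -z); pixel columns grow to the right and rows downward; lengths in m; the calibration is good to about 2 mm. A picture is of the moment at which its call begins. There is no depth.
- hand_in(): hands the job in; it is judged then, once.
The state is a dict: "clock": time; "joint_positions": joint angles; "qd": joint speeds; "joint_torque": joint torques, N m; "tcp_pos": TCP position; "tcp_rot": TCP orientation; "wrist_force": force on the tool from outside, world axes, zero at the start; "torque": the same for the moment, N m; "finger_gap": opening from 0.0 (shut) to 1.0 (fully open); "grip_force": force on a finger pad.
Only numpy, scipy, OpenCV 4.12 (cv2) and the standard library are available. Lean on these libraries where they do the work, as an engineer would, in place of code of your own. Each camera call takes 0.05 s, during which the arm holds its last target. There are 200 camera calls.

## Task

Two six-sided jars lie in front of the dark wooden jar rack with their labels turned away. Without lifting them off the worktop, roll each over its edges until its paper label faces straight up and slide it fully home against the rack's back board, one jar in each bay; then hang the loose wooden keeper bar by its two holes on the rack's two brass pins, flat on its seats across the front, and let go. Leave everything else where it stands.

Things in the scene. Friction and masses are not known exactly. Their poses are not given: they have to be found in the camera images.
- rack: Dark wooden jar rack, fixed, no floor; origin on the worktop, x to its back, y to its left. Three walls along x, 12 mm thick, at y -122, 0, +122 mm, 46 high for x -28 (the middle one 5)..+56, make two bays 110 wide, open to -x. In front, to x -67, the walls are 26 high seats. Back board: face at x +56, 56 high.
- bay_left (a point): Where the axis of a jar fully home in the left bay has its middle (rack x +19, y +61 mm, 32 mm up); axes as the rack's. The jar then lies along the rack's y, lid either way. A wall shelf overhangs the rack's back from 0.49 m above the worktop upwards.
- bay_right (a point): The same for the right bay (rack x +19, y -61 mm).
- pin_left (a point): Tip of the left of two upright brass pins on the seats of the rack's outer walls (rack x -42, y +122 mm): 7 mm thick, from 26 to 50 mm above the worktop, the last 8 mm tapered.
- pin_right (a point): Tip of the right pin (rack x -42, y -122 mm), the same.
- rack_seat (a point): Half-way between the feet of the two pins, at the height of the seats (26 mm above the worktop), axes as the rack's.
- dish_rack_base (a point): Middle, on the worktop, of the wire dish rack that stands between the jar rack and the keeper bar and stays there: 255 mm along x, 350 along y, wires 117 high, its upright plates up to about 230; carry things over it.
- green_jar_axis (a point): Grey-green six-sided jar lying on its side: on its axis, half-way along, 32 mm up. x runs to the lid, z out of the flat with the label (green frame): label up = z up. Six-sided body x -48..+28 mm, 64 mm across flats, 74 across corners, flats 37 wide; round lid x +28..+48, 55 wide. 0.18-0.37 kg. Pushed level it slides; its near edge pushed and raised, it tips about its far bottom edge onto the next flat, 37 mm on.
- blue_jar_axis (a point): Slate-blue six-sided jar lying on its side: on its axis, half-way along, 32 mm up. x runs to the lid, z out of the flat with the label (blue frame): label up = z up. Six-sided body x -48..+28 mm, 64 mm across flats, 74 across corners, flats 37 wide; round lid x +28..+48, 55 wide. 0.18-0.37 kg. Pushed level it slides; its near edge pushed and raised, it tips about its far bottom edge onto the next flat, 37 mm on.
- keeper_grip (a point): Centre of the keeper bar's grip. Bar: dark wooden strip lying flat, 268 x 24 x 10 mm, x along it, z up, an 11.5 mm hole at 122 mm either side of its middle; fits either way round. On it a pale grip, 52 mm along x, 12 thick along y, 10 to 44 mm above the underside; this point is 27 above the underside, 53 above the worktop when seated. 0.09 kg.
- keeper_base (a point): Middle of the underside of the keeper bar, axes as the grip's.
- pepper_mill: Bystander: dark wooden pepper mill, 58 mm wide, 170 tall. Origin at its underside.
- spice_jar: Bystander: small glass spice jar with a yellow cap, 42 mm wide, 96 tall. Origin at its underside.
- mug: Bystander: white mug with thin red lines, 82 x 112 mm, 94 tall. Origin at its underside.
- garlic: Bystander: garlic bulb, 56 mm. Origin at its underside.
- lemon: Bystander: lemon, 71 x 53 mm, 51 tall. Origin at its underside.
- glass: Bystander: clear drinking glass, 79 mm wide, 90 tall. Origin at its underside.
- apple: Bystander: red apple, 70 mm wide, 65 tall. Origin at its underside.
- salt_shaker: Bystander: salt shaker, glass with a grey dome, 44 mm wide, 90 tall. Origin at its underside.

How it is judged:
On the way:
1. both jars are in the rack, one in each bay, fully home and label up (angle between each of green_jar_axis, blue_jar_axis's own z axis and vertical below 0.12 rad and x of each of green_jar_axis, blue_jar_axis in the frame of rack above 0.011 m and z of each of green_jar_axis, blue_jar_axis in the frame of rack below 0.036 m and (y of green_jar_axis in the frame of rack between 0.045 and 0.077 m or y of green_jar_axis in the frame of rack between -0.077 and -0.045 m) and (y of blue_jar_axis in the frame of rack between 0.045 and 0.077 m or y of blue_jar_axis in the frame of rack between -0.077 and -0.045 m)), for 0.2 s.
At the end, for the whole second after the job is handed in: Each jar lies at rest in a bay of its own, label within 0.12 rad of straight up, within 8 mm of fully home against the back board; the keeper bar is on both pins, resting on the seats (within 3 mm in height, 6 mm in plan, 0.04 rad along the rack), released and at rest (all of step 1 and horizontal distance between keeper_base and rack_seat below 0.006 m and z of keeper_base in the frame of rack between 0.023 and 0.029 m and angle between keeper_base's own z axis and vertical below 0.05 rad and angle between the x axis of keeper_base and the y axis of rack, either way round below 0.04 rad and linear speed of each of green_jar, blue_jar, keeper below 0.02 m/s); the robot touches nothing.
It fails at once if the green jar is lifted off the worktop (height (world z) of green_jar_axis above 0.05 m).
It fails at once if the blue jar is lifted off the worktop (height (world z) of blue_jar_axis above 0.05 m).
It fails at once if a bystander is moved by more than 3 cm (distance of any of pepper_mill, spice_jar, mug, garlic, lemon, glass, apple, salt_shaker from where it was at the start of the episode above 0.03 m).
It also fails if it takes over 72 s, if anything falls off the work surface, if the arm or the gripper's body presses on something with over 40 N, if the wrist force passes 120 N, or if a joint passes its speed limit or range.

## Working session

There is one attempt and no reset: what is moved stays moved. The work goes in short steps, Python scripts to look and compute and a shell command to move; the robot and the scene stay as the last step left them, time stands still between calls to the robot, and variables do not carry over. Pictures are saved under pics/ and viewed, at most 10 in all, crops included, and the job is handed in when it is done.

```bash
ls; mkdir -p pics
python3 - <<'E'
from cell import get_obs, snapshot
import cv2,pickle
o=get_obs();print(o)
for n in("scene","top"):
    s=snapshot(n);cv2.imwrite(f"pics/{n}0.png",s["color"]);pickle.dump(s,open(f"{n}0.pkl","wb"))
    print(n,s["mtx"],s["xyz"],s["rotation"],[k for k in s])
E
```

```text
pics
{'clock': 0.0, 'joint_positions': array([ 1.13668899e+00,  5.28271944e-02,  1.40175110e+00, -4.61509291e-06,
        1.68857163e+00, -7.02840557e-02]), 'qd': array([ 3.19712173e-04,  4.63997217e-04, -3.69322605e-06,  7.50136688e-04,
       -2.36133168e-03,  7.79961554e-04]), 'joint_torque': array([ 2.36889036e-04, -3.81663179e+01, -3.60184658e+01, -5.32807803e-05,
        6.29081434e-03,  4.11388257e-08]), 'tcp_pos': array([0.18666607, 0.49037183, 0.23046411]), 'tcp_rot': array([-3.14003891e+00, -1.04788547e-04,  2.77776876e+00]), 'wrist_force': array([-0.30826544,  0.05369748,  0.75764731]), 'torque': array([0.01213531, 0.03504168, 0.0072447 ]), 'grip_force': 0.0, 'finger_gap': 0.9988394861808225}
scene [[391.2916814    0.         320.87221473]
 [  0.         391.2916814  196.80926461]
 [  0.           0.           1.        ]] [-0.32132553 -0.48603178  1.04703135] [ 0.7734073   0.00353907 -1.05461239] ['color', 'mtx', 'xyz', 'rotation']
top [[398.8780944    0.         317.51932666]
 [  0.         398.8780944  192.58315599]
 [  0.           0.           1.        ]] [ 0.10271193 -0.02181844  1.65169339] [ 0.2529538   0.00742629 -1.53289274] ['color', 'mtx', 'xyz', 'rotation']
```

View pics/scene0.png

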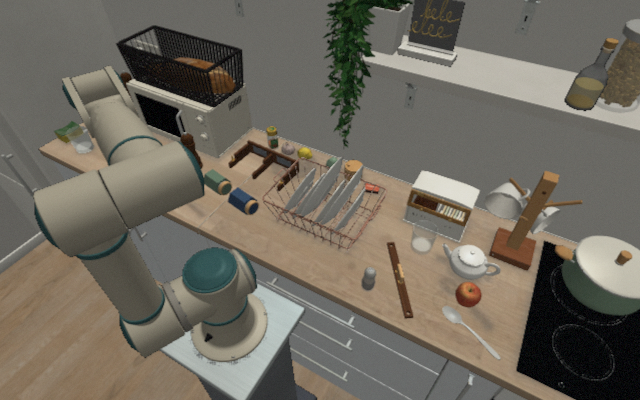

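View pics/top0.png

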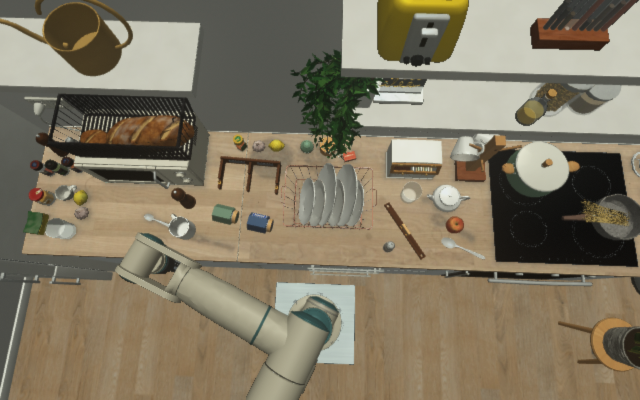

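The rack is at about (250,172) in the top view, with the green jar at (225,213), the blue jar at (260,222) and the keeper at (404,230). I'll zoom in next.

```bash
cat > h.py <<'E'
import numpy as np,cv2,pickle
from scipy.spatial.transform import Rotation as R
def load(n): return pickle.load(open(n,"rb"))
def ray(s,u,v):
    M=R.from_euler('xyz',s["rotation"]).as_matrix()
    d=np.linalg.inv(s["mtx"])@[u,v,1.]
    return np.array(s["xyz"]),M@(d*[1,-1,-1])
def onz(s,u,v,z):
    o,d=ray(s,u,v);return o+d*(z-o[2])/d[2]
def proj(s,p):
    M=R.from_euler('xyz',s["rotation"]).as_matrix()
    c=(M.T@(np.array(p)-s["xyz"]))*[1,-1,-1];q=s["mtx"]@c;return q[:2]/q[2]
def crop(s,u0,v0,u1,v1,k): return cv2.resize(s["color"][v0:v1,u0:u1],None,fx=k,fy=k,interpolation=cv2.INTER_CUBIC)
E
python3 - <<'E'
from h import *
t=load("top0.pkl");s=load("scene0.pkl")
a=crop(t,165,130,298,250,6);b=crop(s,180,120,313,220,6)
cv2.imwrite("pics/c1.png",a[:600]);cv2.imwrite("pics/c2.png",b)
for n,p in dict(rackL=(220,160,.046),g=(225,213,.064),b=(260,222,.064),k=(404,230,.01),dish=(330,195,.0)).items(): print(n,onz(t,*p))
E
```

```text
rackL [0.64522097 0.42601966 0.046     ]
g [0.41319917 0.3781076  0.064     ]
b [0.38140162 0.23303262 0.064     ]
k [ 0.37918278 -0.35775998  0.01      ]
dish [ 0.52016675 -0.04703705  0.        ]
```

View pics/c1.png

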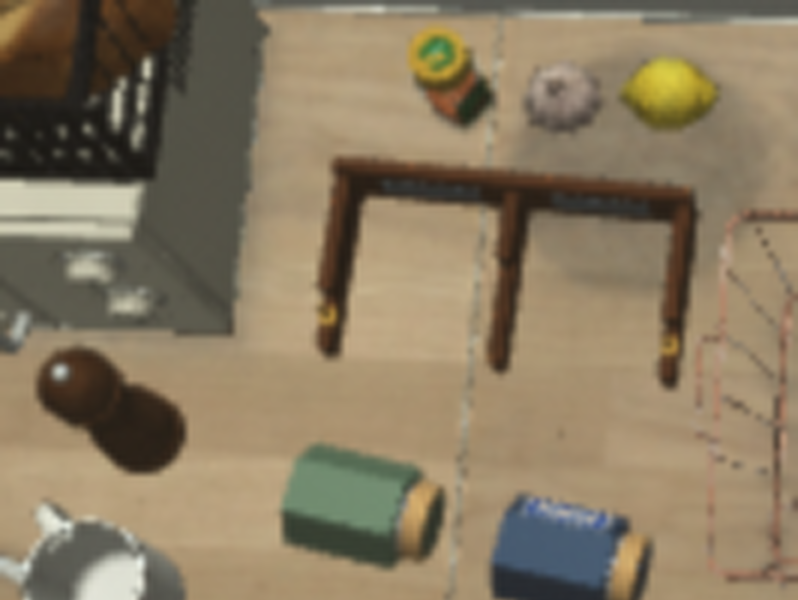

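View pics/c2.png

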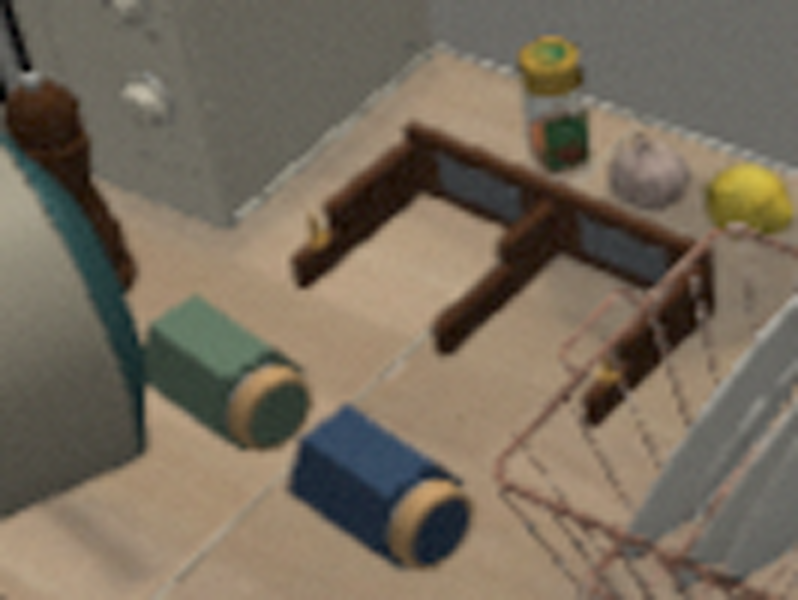

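Blue's label is on its upper-far flat, seen at crop (565,512), so it needs one roll toward the robot. Green's label is hidden underneath. Next I'll measure the poses.

Run:
```python
from h import *
t=load("top0.pkl");s=load("scene0.pkl")
np.set_printoptions(precision=4,suppress=True)
def blob(im,lo,hi,box,k=3):
    h=cv2.cvtColor(im["color"],cv2.COLOR_BGR2HSV);m=cv2.inRange(h,np.array(lo),np.array(hi))
    z=np.zeros_like(m);u0,v0,u1,v1=box;z[v0:v1,u0:u1]=m[v0:v1,u0:u1]
    n,l,st,c=cv2.connectedComponentsWithStats(z)
    i=sorted(range(1,n),key=lambda i:-st[i,4])[:k]
    return [(c[j],st[j],(l==j).astype(np.uint8)) for j in i]
for nm,im,bx in(("top",t,(210,170,290,205)),("scene",s,(220,140,300,200))):
    print(nm,"pins",[(b[0],b[1][4]) for b in blob(im,(18,140,120),(35,255,255),bx)])
for j,lo,hi in(("green",(60,50,40),(90,255,255)),("blue",(100,90,30),(125,255,255))):
    b=blob(t,lo,hi,(200,195,300,245),1)[0];r=cv2.minAreaRect(cv2.findContours(b[2],0,1)[0][0])
    print(j,b[0],b[1],r)
    print(" ",[onz(t,*p,.05) for p in cv2.boxPoints(r)], onz(t,*b[0],.055))
for j,bx in(("glid",(228,200,245,230)),("blid",(262,212,280,240))):
    h=cv2.cvtColor(t["color"],cv2.COLOR_BGR2HSV)
    b=blob(t,(10,95,130),(22,255,255),bx,2);print(j,[(x[0],x[1][4],onz(t,*x[0],.05)) for x in b])
for p in((315,445),(415,465),(287,490),(395,510),(520,492),(632,515)): print(p,onz(t,165+p[0]/6,130+p[1]/6,.05))
# pins by eye from crops, two-view
def two(a,b):
    o1,d1=ray(t,*a);o2,d2=ray(s,*b);d1/=np.linalg.norm(d1);d2/=np.linalg.norm(d2)
    q=np.linalg.lstsq(np.c_[d1,-d2],o2-o1,rcond=None)[0];p1=o1+q[0]*d1;p2=o2+q[1]*d2;return (p1+p2)/2,np.linalg.norm(p1-p2)
for a,b in(((327,306),(317,218)),((671,337),(607,366))):
    a=(165+a[0]/6,130+a[1]/6);b=(180+b[0]/6,120+b[1]/6)
    print(two(a,b),onz(t,*a,.05),onz(s,*b,.05))
k=crop(t,365,185,475,275,7);cv2.imwrite("pics/c3.png",k[:600,:800])
```

```text
top pins [(array([219.3333, 182.1667]), np.int32(6)), (array([276.4, 187.2]), np.int32(5))]
scene pins [(array([233., 159.]), np.int32(3)), (array([281., 182.]), np.int32(3)), (array([299. , 150.5]), np.int32(2))]Traceback (most recent call last):
  File "<stdin>", line 13, in <module>
IndexError: list index out of range
```

Run:
```python
from h import *
t=load("top0.pkl");s=load("scene0.pkl")
np.set_printoptions(precision=4,suppress=True)
h=cv2.cvtColor(t["color"],cv2.COLOR_BGR2HSV)
print(h[213,222],h[206,222],h[222,258],h[214,236],h[223,270],h[150,222])
def two(a,b):
    o1,d1=ray(t,*a);o2,d2=ray(s,*b);d1/=np.linalg.norm(d1);d2/=np.linalg.norm(d2)
    q=np.linalg.lstsq(np.c_[d1,-d2],o2-o1,rcond=None)[0];p1=o1+q[0]*d1;p2=o2+q[1]*d2;return (p1+p2)/2,np.linalg.norm(p1-p2)
P=[]
for a,b in(((327,306),(317,218)),((671,337),(607,366))):
    a=(165+a[0]/6,130+a[1]/6);b=(180+b[0]/6,120+b[1]/6)
    p=two(a,b);P.append(p[0]);print(p,onz(t,*a,.05),onz(s,*b,.05))
d=P[0]-P[1];print("pins sep",np.linalg.norm(d[:2]),"yaw",np.degrees(np.arctan2(-d[0],d[1])))
# back board top edge, near edge corners
for p,z in(((335,160),.056),((693,190),.056),((329,352),.026),((500,368),.026),((669,383),.026)): print("rack",p,onz(t,165+p[0]/6,130+p[1]/6,z))
for nm,c,bx in(("green",h[213,222],(205,198,245,230)),("blue",h[222,258],(240,205,280,240))):
    z=np.zeros(h.shape[:2],np.uint8);u0,v0,u1,v1=bx
    m=(abs(h[:,:,0].astype(int)-int(c[0]))<14)&(h[:,:,1]>45)
    z[v0:v1,u0:u1]=m[v0:v1,u0:u1];n,l,st,_=cv2.connectedComponentsWithStats(z);i=1+np.argmax(st[1:,4])
    r=cv2.minAreaRect(cv2.findContours((l==i).astype(np.uint8),0,1)[0][0])
    print(nm,st[i],r);q=[onz(t,*p,.045) for p in cv2.boxPoints(r)];print(np.array(q),np.mean(q,0))
for p in((315,445),(415,465),(283,537),(390,565),(428,520),(520,492),(632,515),(632,567)): print(p,onz(t,165+p[0]/6,130+p[1]/6,.045))
k=crop(t,365,190,475,275,7);cv2.imwrite("pics/c3.png",k[:600,:800])
```

```text
[ 59  51 141] [ 56  55 107] [106  93 113] [ 18 118 127] [ 19 119 202] [ 18  73 181]
(array([0.5537, 0.4196, 0.0424]), np.float64(0.0007859392004871874)) [0.5513 0.4178 0.05  ] [0.5473 0.4125 0.05  ]
(array([0.5426, 0.1801, 0.0275]), np.float64(0.0027700111922622363)) [0.5375 0.1763 0.05  ] [0.5225 0.1663 0.05  ]
pins sep 0.23981914835763485 yaw -2.646979183727122
rack (335, 160) [0.6568 0.4212 0.056 ]
rack (693, 190) [0.6435 0.1669 0.056 ]
rack (329, 352) [0.5244 0.4196 0.026 ]
rack (500, 368) [0.5171 0.2981 0.026 ]
rack (669, 383) [0.5105 0.1785 0.026 ]
green [212 205  22  18 288] ((222.02830505371094, 213.15093994140625), (19.367835998535156, 15.933823585510254), 15.945395469665527)
[[0.3933 0.4402 0.045 ]
 [0.4582 0.4289 0.045 ]
 [0.4385 0.3496 0.045 ]
 [0.374  0.3617 0.045 ]] [0.416  0.3951 0.045 ]
blue [247 213  22  19 244] ((256.83074951171875, 221.953857421875), (18.944448471069336, 15.787043571472168), 15.255120277404785)
[[0.3617 0.2932 0.045 ]
 [0.4255 0.2813 0.045 ]
 [0.4074 0.2047 0.045 ]
 [0.344  0.2172 0.045 ]] [0.3846 0.2491 0.045 ]
(315, 445) [0.4529 0.4175 0.045 ]
(415, 465) [0.4414 0.3472 0.045 ]
(283, 537) [0.3879 0.4329 0.045 ]
(390, 565) [0.3713 0.358  0.045 ]
(428, 520) [0.4033 0.3349 0.045 ]
(520, 492) [0.4251 0.2735 0.045 ]
(632, 515) [0.4119 0.1956 0.045 ]
(632, 567) [0.376  0.1931 0.045 ]
```

View pics/c3.png

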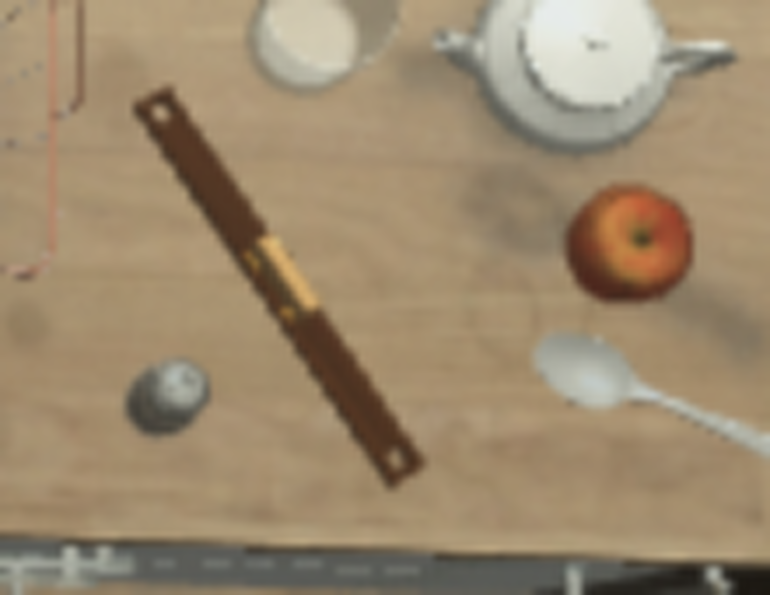

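```bash
cat >> h.py <<'E'
YAW=-3.2; ORG=np.array([.585,.2949,0])
RR=R.from_euler('z',YAW,degrees=True)
def rk(x,y,z): return ORG+RR.apply([x,y,z])
def W(p,psi,phi=0,b=0):  # TCP target: point p + b along tool z; lean phi(+away), finger line at yaw psi
    r=R.from_euler('zx',[0,0])*R.from_euler('z',90+psi,degrees=True)*R.from_euler('x',180,degrees=True)*R.from_euler('x',phi,degrees=True)
    return np.array(p)+r.apply([0,0,b]),r
def plan(wps,mm=.04,deg=7.5,start=None):
    from cell import get_obs
    o=get_obs(); p,r=(o["tcp_pos"],R.from_euler('xyz',o["tcp_rot"])) if start is None else start
    for k,(w,q) in enumerate(wps):
        def tw(n):
            T=np.eye(4);T[:3,:3]=(r.inv()*q).as_matrix();T[:3,3]=r.inv().apply(w-p)
            from scipy.linalg import logm,expm
            return expm(np.real(logm(T))/n)
        n=max(1,int(np.ceil(max(np.linalg.norm(w-p)/mm,np.degrees((r.inv()*q).magnitude())/deg))))
        while True:
            t=tw(n)
            if np.linalg.norm(t[:3,3])<=mm*1.15: break
            n+=1
        a=np.round(t[:3,3],4);b=np.round(np.degrees(R.from_matrix(t[:3,:3]).as_rotvec()),1)
        print(k,"n=%d"%n,"[%s]"%",".join("%g"%v for v in (*a,*b)))
        for _ in range(n): p=p+r.apply(a);r=r*R.from_rotvec(b,degrees=True)
E
python3 - <<'E'
from h import *
c=np.array([.387,.249,.032]);ps=-11.5
plan([W([.36,.30,.26],ps,10), W(c,ps,30,-.12),W(c,ps,30,.011)])
E
```

```text
0 n=11 [-0.0249,0.0041,-0.0035,0.7,0.6,7.3]
1 n=5 [-0.0091,0.0261,0.0179,4.1,0,0]
2 n=4 [0,-0.0001,0.0329,0,0,0]
```

```bash
python3 -m crank '[[[0.085,-0.025,0.004,-0.0035,0.7,0.6,7.3],[0.085,-0.025,0.004,-0.0035,0.7,0.6,7.3],[0.085,-0.025,0.004,-0.0035,0.7,0.6,7.3],[0.085,-0.025,0.004,-0.0035,0.7,0.6,7.3],[0.085,-0.025,0.004,-0.0035,0.7,0.6,7.3]]]' 40 
python3 -m crank '[[[0.085,-0.025,0.004,-0.0035,0.7,0.6,7.3],[0.085,-0.025,0.004,-0.0035,0.7,0.6,7.3],[0.085,-0.025,0.004,-0.0035,0.7,0.6,7.3],[0.085,-0.025,0.004,-0.0035,0.7,0.6,7.3],[0.085,-0.025,0.004,-0.0035,0.7,0.6,7.3]]]' | tail -1
python3 -m crank '[[[0.085,-0.025,0.004,-0.0035,0.7,0.6,7.3],[0.085,0,0,0,0,0,0]]]' | tail -1
python3 - <<'E'
from h import *
c=np.array([.387,.249,.032]);ps=-11.5
plan([W(c,ps,30,-.12),W(c,ps,30,.011)])
E
```

```text
clock: 0.6
tcp_pos: [0.2996, 0.4349, 0.2457]
tcp_rot: [-3.067, -0.03, 2.134]
wrist_force: [0.6, -0.6, -0.1]
finger_gap: 0.996
grip_force: 0.0
grip_force: 0.0
grip_force: 0.0
0 n=5 [-0.0084,0.0259,0.0182,4.1,-0,-0]
1 n=4 [0,-0,0.0327,0,-0,-0]
```

```bash
python3 -m crank '[[[0.085,-0.0084,0.026,0.018,4.1,0,0],[0.085,-0.0084,0.026,0.018,4.1,0,0],[0.085,-0.0084,0.026,0.018,4.1,0,0],[0.085,-0.0084,0.026,0.018,4.1,0,0],[0.085,-0.0084,0.026,0.018,4.1,0,0]]]' >/dev/null
python3 -m crank '[[[0.085,0,0,0.0,0,0,0]]]'
python3 - <<'E'
from h import *
import pickle
from cell import snapshot
c=np.array([.387,.249,.032]);ps=-11.5
plan([W(c,ps,30,.011)])
t=snapshot("top");s=snapshot("scene")
a=crop(t,195,170,295,250,4);b=crop(s,190,140,290,220,4)
cv2.imwrite("pics/d1.png",np.hstack([a,b]))
E
```

```text
clock: 1.9
tcp_pos: [0.4452, 0.2375, 0.1292]
tcp_rot: [-2.608, 0.005, 1.371]
wrist_force: [-0.4, 0.3, -1.6]
finger_gap: 0.996
grip_force: 0.0
0 n=4 [0,-0.0005,0.0312,-0.1,0.1,-0]
```

View pics/d1.png

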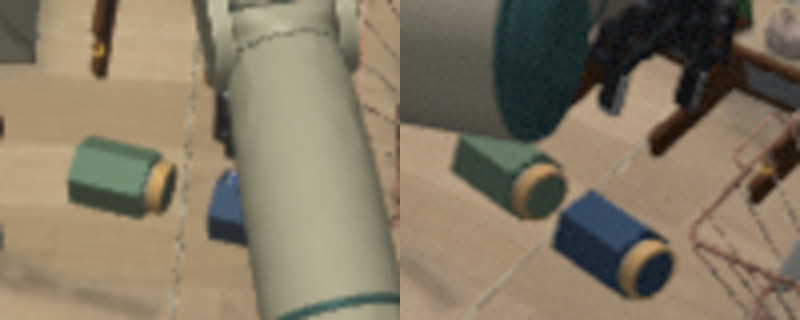

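The gripper hangs beyond and above the blue jar, which sits at right-half crop (610,240), so it is aligned. I'll descend and close.

```bash
python3 -m crank '[[[0.085,0,0,0.031,0,0,0],[0.085,0,0,0.031,0,0,0],[0.085,0,0,0.031,0,0,0]]]' 
python3 -m crank '[[[0.085,0,0,0.016,0,0,0],[0.085,0,0,0.015,0,0,0],[0.085,0,0,0,0,0,0]]]' 
python3 -m crank '[[[0.05,0,0,0,0,0,0],[0.05,0,0,0,0,0,0],[0.05,0,0,0,0,0,0],[0.05,0,0,0,0,0,0],[0.05,0,0,0,0,0,0]]]' 40
```

```text
clock: 2.3
tcp_pos: [0.4008, 0.2502, 0.0577]
tcp_rot: [-2.627, -0.005, 1.375]
wrist_force: [-1.1, 0.9, 0.1]
finger_gap: 0.996
grip_force: 0.0
clock: 2.6
tcp_pos: [0.3846, 0.2524, 0.0293]
tcp_rot: [-2.622, -0.001, 1.375]
wrist_force: [-0.1, 0.0, 0.1]
finger_gap: 0.998
grip_force: 0.0
clock: 3.1
tcp_pos: [0.3858, 0.2527, 0.0323]
tcp_rot: [-2.619, -0.004, 1.374]
wrist_force: [-6.7, -0.2, 14.2]
finger_gap: 0.735
grip_force: 46.8
```

Run:
```python
from h import *
c=np.array([.3858,.2527,.0323]);ps=-11.5
plan([W(c+[0,0,.008],ps,30),W(c+[0,0,.009],ps,-30),W(rk(-.125,-.049,.039),YAW,-30)],deg=6)
```

```text
0 n=1 [0.0001,-0.004,-0.0069,0.1,-0.1,0.3]
1 n=11 [-0,0,-0.0001,-5.5,0,0]
2 n=2 [0.006,0.0299,0.0189,0.2,2.1,-3.6]
```

```bash
python3 -m crank '[[[0.05,0,-0.004,-0.007,0,0,0],[0.05,0,0,0,-5.5,0,0],[0.05,0,0,0,-5.5,0,0],[0.05,0,0,0,-5.5,0,0],[0.05,0,0,0,-5.5,0,0]]]' 60
python3 -m crank '[[[0.05,0,0,0,-5.5,0,0],[0.05,0,0,0,-5.5,0,0],[0.05,0,0,0,-5.5,0,0],[0.05,0,0,0,-5.5,0,0],[0.05,0,0,0,-5.5,0,0]]]'
python3 -m crank '[[[0.05,0,0,0,-5.5,0,0],[0.05,0,0,0,-5.5,0,0],[0.05,0,0,0,0,0,0]]]'
python3 - <<'E'
from h import *
from cell import snapshot
plan([W(rk(-.125,-.049,.039),YAW,-30)],deg=6)
t=snapshot("top");s=snapshot("scene")
a=crop(t,195,170,295,250,4);b=crop(s,190,140,290,220,4)
cv2.imwrite("pics/d2.png",np.hstack([a,b]))
E
```

```text
clock: 3.6
tcp_pos: [0.3868, 0.2518, 0.0382]
tcp_rot: [-3.011, -0.003, 1.372]
wrist_force: [-0.1, -0.7, -3.0]
finger_gap: 0.731
grip_force: 67.0
clock: 4.1
tcp_pos: [0.3863, 0.252, 0.0384]
tcp_rot: [2.793, -0.003, 1.372]
wrist_force: [-0.3, -0.6, -2.4]
finger_gap: 0.728
grip_force: 67.0
clock: 4.4
tcp_pos: [0.3842, 0.2516, 0.0363]
tcp_rot: [2.607, 0.0, 1.374]
wrist_force: [-0.7, 0.2, -3.2]
finger_gap: 0.731
grip_force: 67.0
0 n=2 [0.0065,0.0318,0.0171,0.3,2,-3.5]
```

View pics/d2.png

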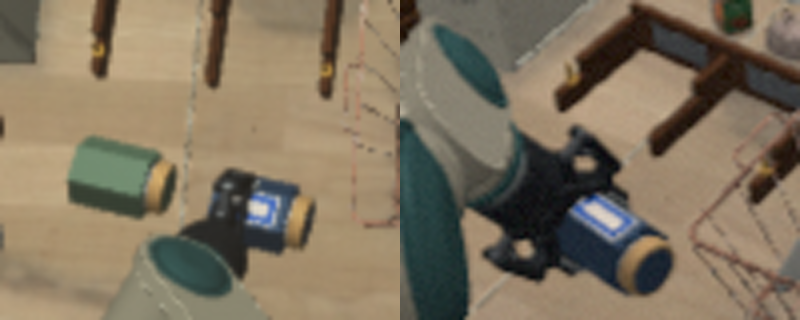

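Run:
```python
from h import *
from cell import snapshot
t=snapshot("top");h=cv2.cvtColor(t["color"],cv2.COLOR_BGR2HSV)
z=np.zeros(h.shape[:2],np.uint8);m=cv2.inRange(h,np.array((10,95,120)),np.array((24,255,255)));z[212:240,262:280]=m[212:240,262:280]
n,l,st,c=cv2.connectedComponentsWithStats(z);i=1+np.argmax(st[1:,4]);print(st[i],c[i])
p=onz(t,*c[i],.052);q=np.array([.3842,.2516]);d=p[:2]-q
for a in(-11.5,): 
  ax=-np.array([-np.sin(np.radians(a)),np.cos(np.radians(a))]);print(p,"axial TCP->lid blob",d@ax,"perp",d@[ax[1]*-1,ax[0]])
```

```text
[267 218   6  12  38] [269.         223.47368421]
[0.37878753 0.19790968 0.052     ] axial TCP->lid blob 0.053691540347466794 perp 0.005400312324883983
```

Run:
```python
from h import *
plan([W(rk(-.125,-.045,.037),YAW,-30)],deg=6,mm=.03)
```

```text
0 n=3 [0.0052,0.02,0.0121,0.2,1.3,-2.4]
```

```bash
python3 -m crank '[[[0.05,0.005,0.02,0.012,0.2,1.3,-2.4],[0.05,0.005,0.02,0.012,0.2,1.3,-2.4],[0.05,0.005,0.02,0.012,0.2,1.3,-2.4],[0.05,0,0,0,0,0,0]]]'
python3 - <<'E'
from h import *
plan([W(rk(-.125,-.045,.036),YAW,-30),W(rk(-.012,-.045,.0345),YAW,-30)],deg=6,mm=.03)
E
```

```text
clock: 4.95
tcp_pos: [0.4604, 0.2555, 0.0379]
tcp_rot: [2.616, 0.002, 1.514]
wrist_force: [-0.9, -0.1, -1.8]
finger_gap: 0.731
grip_force: 67.5
0 n=1 [0.0013,-0.0034,0.0002,0.1,0.1,-0]
1 n=4 [0,0.0243,0.0145,0,0,-0]
```

```bash
python3 -m crank '[[[0.05,0.0012,-0.0033,0,0,0,0],[0.05,0,0.024,0.0145,0,0,0],[0.05,0,0.024,0.0145,0,0,0],[0.05,0,0.024,0.0145,0,0,0],[0.05,0,0.012,0.007,0,0,0]]]'
python3 -m crank '[[[0.05,0,0.012,0.0075,0,0,0],[0.05,0,0,0,0,0,0]]]'
python3 - <<'E'
from h import *
plan([W(rk(-.012,-.045,.032),YAW,-30)],deg=6,mm=.03)
E
```

```text
clock: 5.45
tcp_pos: [0.5533, 0.2518, 0.0332]
tcp_rot: [2.617, 0.003, 1.515]
wrist_force: [0.1, 0.1, -2.7]
finger_gap: 0.729
grip_force: 67.5
clock: 5.65
tcp_pos: [0.567, 0.2512, 0.033]
tcp_rot: [2.617, 0.003, 1.515]
wrist_force: [0.3, 0.0, -0.8]
finger_gap: 0.731
grip_force: 67.6
0 n=1 [-0.0003,0.0026,0.0026,0.1,0.2,0.1]
```

```bash
python3 -m crank '[[[0.085,0,0,0.001,0,0,0],[0.085,0,0,0,0,0,0],[0.085,0,0,0,0,0,0],[0.085,0,0,0,0,0,0]]]'
python3 -m crank '[[[0.085,0,0,-0.01,0,0,0],[0.085,0,0,-0.02,0,0,0],[0.085,0,0,-0.03,0,0,0],[0.085,0,0,-0.04,0,0,0],[0.05,0,0,-0.03,0,0,0]]]'
python3 - <<'E'
from h import *
from cell import get_obs,snapshot
print(get_obs()["joint_positions"])
t=snapshot("top");s=snapshot("scene")
a=crop(t,205,140,305,220,4);b=crop(s,210,120,310,200,4)
cv2.imwrite("pics/d3.png",np.hstack([a,b]))
for sg in(90,-90): plan([W(rk(-.1,-.051,.13),YAW+sg,0),W(rk(-.1,-.051,.016),YAW+sg,0)])
E
```

```text
clock: 6.05
tcp_pos: [0.5665, 0.2514, 0.0321]
tcp_rot: [2.617, 0.003, 1.516]
wrist_force: [0.0, -0.3, -0.1]
finger_gap: 0.991
grip_force: 0.0
clock: 6.55
tcp_pos: [0.5009, 0.2554, 0.147]
tcp_rot: [2.615, 0.002, 1.516]
wrist_force: [0.4, 0.1, -0.1]
finger_gap: 0.856
grip_force: 0.0
[ 0.54906227 -0.0958367   1.79361815 -0.34219703  1.02560757  0.71963375]
0 n=13 [0.0008,-0.0021,0.001,1.8,1.8,-6.7]
1 n=3 [0.0003,-0.0001,0.0378,0.1,0.2,-0.2]
0 n=13 [-0.0018,-0.0012,0.0012,1.8,-1.8,6.8]
1 n=3 [-0.0004,0.0004,0.0378,-0.1,-0.2,-0.2]
```

View pics/d3.png

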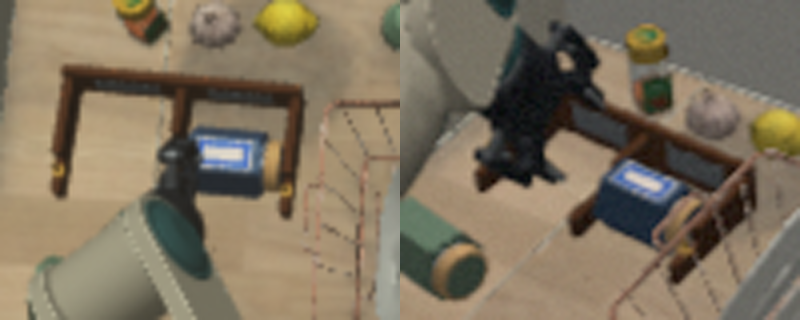

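Blue is in the right bay with its label up and a small gap behind it. I'll square it up with a two-finger push.

```bash
python3 -m crank '[[[0.05,0.001,-0.002,0.001,1.8,1.8,-6.7],[0.05,0.001,-0.002,0.001,1.8,1.8,-6.7],[0.05,0.001,-0.002,0.001,1.8,1.8,-6.7],[0.05,0.001,-0.002,0.001,1.8,1.8,-6.7],[0.05,0.001,-0.002,0.001,1.8,1.8,-6.7]]]' >/dev/null
python3 -m crank '[[[0.05,0.001,-0.002,0.001,1.8,1.8,-6.7],[0.05,0.001,-0.002,0.001,1.8,1.8,-6.7],[0.05,0.001,-0.002,0.001,1.8,1.8,-6.7],[0.05,0.001,-0.002,0.001,1.8,1.8,-6.7],[0.05,0.001,-0.002,0.001,1.8,1.8,-6.7]]]' >/dev/null
python3 -m crank '[[[0.05,0.001,-0.002,0.001,1.8,1.8,-6.7],[0.05,0.001,-0.002,0.001,1.8,1.8,-6.7],[0.05,0.001,-0.002,0.001,1.8,1.8,-6.7],[0.05,0,0,0,0,0,0]]]'
python3 - <<'E'
from h import *
plan([W(rk(-.085,-.054,.1),YAW+90,0),W(rk(-.085,-.054,.016),YAW+90,0),W(rk(-.028,-.054,.016),YAW+90,0)])
E
```

```text
clock: 8.05
tcp_pos: [0.4812, 0.2505, 0.123]
tcp_rot: [-3.14, 0.001, 3.076]
wrist_force: [0.5, 0.3, -0.4]
finger_gap: 0.581
grip_force: 0.0
0 n=1 [-0.0161,-0.0037,0.023,-0.1,0.1,-0.5]
1 n=3 [-0,0,0.028,0,-0,-0]
2 n=2 [-0.0285,0,0,0,-0,-0]
```

```bash
python3 -m crank '[[[0.05,-0.016,-0.0037,0.023,0,0,-0.5],[0.05,0,0,0.028,0,0,0],[0.05,0,0,0.028,0,0,0],[0.05,0,0,0.028,0,0,0],[0.05,0,0,0,0,0,0]]]'
python3 -m crank '[[[0.05,-0.02,0,0,0,0,0],[0.05,-0.013,0,0,0,0,0],[0.05,-0.012,0,0,0,0,0]]]'
python3 -m crank '[[[0.05,-0.01,0,0,0,0,0],[0.05,-0.003,0,0,0,0,0]]]'
python3 -c "
from h import *
plan([W(rk(-.027,-.054,.016),YAW+90,0)])"
```

```text
clock: 8.55
tcp_pos: [0.4943, 0.2444, 0.0126]
tcp_rot: [-3.138, -0.004, 3.081]
wrist_force: [-0.7, -0.2, 0.9]
finger_gap: 0.584
grip_force: 0.0
clock: 8.85
tcp_pos: [0.543, 0.2433, 0.0188]
tcp_rot: [3.141, 0.004, 3.082]
wrist_force: [-1.5, 0.3, 0.5]
finger_gap: 0.591
grip_force: 0.9
clock: 9.05
tcp_pos: [0.5555, 0.2424, 0.0181]
tcp_rot: [-3.141, 0.002, 3.083]
wrist_force: [-9.3, -0.7, 4.7]
finger_gap: 0.587
grip_force: 4.9
0 n=1 [0.0005,0,0.0021,-0,0.1,-0.2]
```

```bash
python3 -m crank '[[[0.05,-0.002,0,0,0,0,0],[0.05,0,0,0,0,0,0]]]'
python3 -m crank '[[[0.05,0.025,0,0,0,0,0],[0.05,0.025,0,0,0,0,0],[0.05,0,0,-0.045,0,0,0],[0.05,0,0,-0.045,0,0,0]]]'
python3 - <<'E'
from h import *
from cell import snapshot
t=snapshot("top");cv2.imwrite("pics/d4.png",crop(t,200,130,310,235,5))
pickle.dump(t,open("t4.pkl","wb"))
# green forward roll? plan backward roll grasp
c=np.array([.416,.396,.032]);ps=-12
plan([W(c+[0,0,.15],ps,10),W(c,ps,30,-.10),W(c,ps,30,.007)])
E
```

```text
clock: 9.25
tcp_pos: [0.5554, 0.2424, 0.0171]
tcp_rot: [-3.14, -0.002, 3.084]
wrist_force: [-10.2, -0.0, 3.8]
finger_gap: 0.587
grip_force: 4.3
clock: 9.65
tcp_pos: [0.5051, 0.2449, 0.1071]
tcp_rot: [-3.139, -0.0, 3.084]
wrist_force: [1.0, 0.9, -0.6]
finger_gap: 0.584
grip_force: 0.0
0 n=14 [0.0143,0.0019,-0.0045,0.6,0.6,7]
1 n=3 [0,0.0221,0.0154,6.8,0.2,0.1]
2 n=3 [-0,0,0.0357,-0,-0,0]
```

View pics/d4.png

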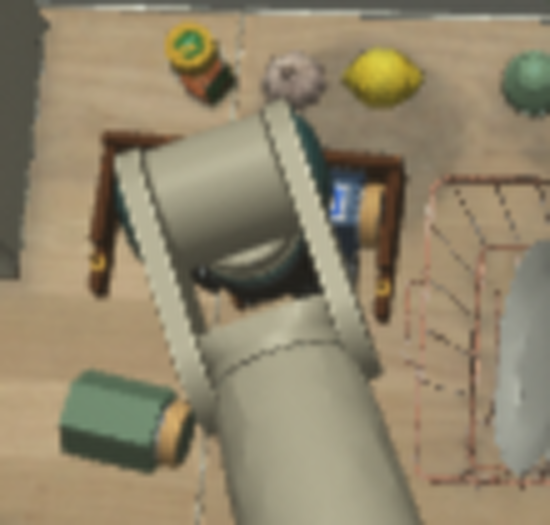

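Blue is home against the back board. Next is green: one backward roll, then a look.

```bash
python3 -m crank '[[[0.085,0.0143,0.002,-0.0045,0.6,0.6,7],[0.085,0.0143,0.002,-0.0045,0.6,0.6,7],[0.085,0.0143,0.002,-0.0045,0.6,0.6,7],[0.085,0.0143,0.002,-0.0045,0.6,0.6,7],[0.085,0.0143,0.002,-0.0045,0.6,0.6,7]]]' >/dev/null
python3 -m crank '[[[0.085,0.0143,0.002,-0.0045,0.6,0.6,7],[0.085,0.0143,0.002,-0.0045,0.6,0.6,7],[0.085,0.0143,0.002,-0.0045,0.6,0.6,7],[0.085,0.0143,0.002,-0.0045,0.6,0.6,7],[0.085,0.0143,0.002,-0.0045,0.6,0.6,7]]]' >/dev/null
python3 -m crank '[[[0.085,0.0143,0.002,-0.0045,0.6,0.6,7],[0.085,0.0143,0.002,-0.0045,0.6,0.6,7],[0.085,0.0143,0.002,-0.0045,0.6,0.6,7],[0.085,0.0143,0.002,-0.0045,0.6,0.6,7],[0.085,0,0,0,0,0,0]]]'
python3 - <<'E'
from h import *
c=np.array([.416,.390,.032]);ps=-12
plan([W(c,ps,30,-.10),W(c,ps,30,.007)])
E
```

```text
clock: 11.2
tcp_pos: [0.4151, 0.3966, 0.1719]
tcp_rot: [-2.963, 0.012, 1.368]
wrist_force: [-0.2, 0.2, 0.5]
finger_gap: 0.996
grip_force: 0.0
0 n=3 [-0.0021,0.0219,0.012,6.6,0.3,0.1]
1 n=3 [-0,0,0.0357,-0,-0,-0]
```

```bash
python3 -m crank '[[[0.085,-0.002,0.022,0.012,6.6,0.3,0.1],[0.085,-0.002,0.022,0.012,6.6,0.3,0.1],[0.085,-0.002,0.022,0.012,6.6,0.3,0.1],[0.085,0,0,0.02,0,0,0],[0.085,0,0,0.02,0,0,0]]]'
python3 - <<'E'
from h import *
c=np.array([.416,.390,.032]);ps=-12
plan([W(c,ps,30,.005)],mm=.025)
E
```

```text
clock: 11.7
tcp_pos: [0.4455, 0.3812, 0.08]
tcp_rot: [-2.614, 0.002, 1.359]
wrist_force: [-0.1, 0.1, -0.3]
finger_gap: 0.997
grip_force: 0.0
0 n=3 [0.0008,-0.0008,0.0206,-0.1,0,-0]
```

```bash
python3 -m crank '[[[0.085,0,0,0.02,0,0,0],[0.085,0,0,0.02,0,0,0],[0.085,0,0,0.015,0,0,0],[0.085,0,0,0,0,0,0]]]' 
python3 -m crank '[[[0.05,0,0,0,0,0,0],[0.05,0,0,0,0,0,0],[0.05,0,0,0,0,0,0],[0.05,0,0,0,0,0,0],[0.05,0,0,0,0,0,0]]]' 60
```

```text
clock: 12.1
tcp_pos: [0.4165, 0.3879, 0.0337]
tcp_rot: [-2.614, 0.003, 1.361]
wrist_force: [-0.1, 0.0, -0.3]
finger_gap: 0.991
grip_force: 0.0
clock: 12.6
tcp_pos: [0.419, 0.3892, 0.0383]
tcp_rot: [-2.617, -0.002, 1.36]
wrist_force: [-2.0, -0.4, 7.4]
finger_gap: 0.722
grip_force: 66.4
```

Run:
```python
from h import *
c=np.array([.4154,.390,.032]);ps=-12
plan([W(c+[0,0,.008],ps,30,-.007),W(c+[0,0,.008],ps,-30,-.007)],deg=6)
```

```text
0 n=1 [0.0001,-0.004,-0.0066,-0,-0.2,0]
1 n=11 [-0,-0.0007,0,-5.5,0,0]
```

```bash
python3 -m crank '[[[0.05,0,-0.004,-0.0065,0,0,0],[0.05,0,-0.0007,0,-5.5,0,0],[0.05,0,-0.0007,0,-5.5,0,0],[0.05,0,-0.0007,0,-5.5,0,0],[0.05,0,-0.0007,0,-5.5,0,0]]]'|head -2
python3 -m crank '[[[0.05,0,-0.0007,0,-5.5,0,0],[0.05,0,-0.0007,0,-5.5,0,0],[0.05,0,-0.0007,0,-5.5,0,0],[0.05,0,-0.0007,0,-5.5,0,0],[0.05,0,-0.0007,0,-5.5,0,0]]]'|head -2
python3 -m crank '[[[0.05,0,-0.0007,0,-5.5,0,0],[0.05,0,-0.0007,0,-5.5,0,0],[0.05,0,0,0,0,0,0]]]'
python3 - <<'E'
from h import *
from cell import snapshot
t=snapshot("top");s=snapshot("scene")
a=crop(t,190,170,290,250,4);b=crop(s,180,130,280,210,4)
cv2.imwrite("pics/d5.png",np.hstack([a,b]))
c=np.array([.4154,.390,.032]);ps=-12
plan([W(c,ps,-30,-.007)])
E
```

```text
clock: 13.1
tcp_pos: [0.4163, 0.3892, 0.0453]
clock: 13.6
tcp_pos: [0.4125, 0.3902, 0.0452]
clock: 13.9
tcp_pos: [0.409, 0.3901, 0.0424]
tcp_rot: [2.611, 0.003, 1.361]
wrist_force: [-0.6, 0.7, -3.2]
finger_gap: 0.723
grip_force: 66.3
0 n=1 [0.0006,-0.0019,0.0055,0.3,0.1,-0.1]
```

View pics/d5.png

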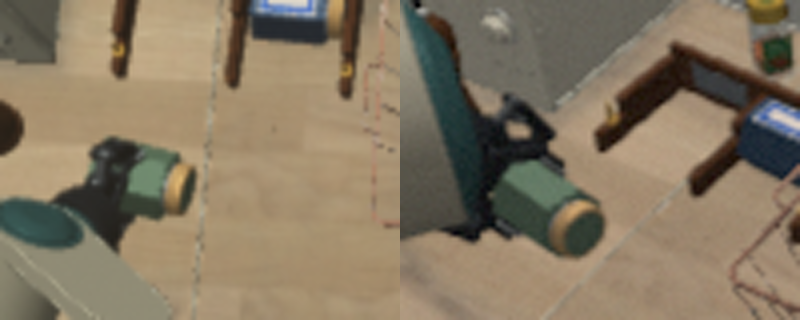

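The label is still out of sight, so it is at the bottom or lower-far and needs more backward rolls. That was my tenth picture, so from here I check by numbers. I'll set the jar down, release, and arc back over to regrasp.

```bash
python3 -m crank '[[[0.05,0,-0.002,0.0055,0,0,0],[0.05,0,0,0,0,0,0],[0.085,0,0,0,0,0,0],[0.085,0,0,0,0,0,0],[0.085,0,0,0,0,0,0]]]'
python3 -m crank '[[[0.085,0,0,-0.02,0,0,0],[0.085,0,0,-0.035,0,0,0],[0.085,0,0,-0.04,0,0,0],[0.085,0,0,0,0,0,0]]]'
cat >> h.py <<'E'
def white(box,im):
    """low-saturation bright pixels (label paper) in box"""
    u0,v0,u1,v1=box;h=cv2.cvtColor(im["color"],cv2.COLOR_BGR2HSV)[v0:v1,u0:u1]
    m=(h[:,:,1]<45)&(h[:,:,2]>140);ys,xs=np.nonzero(m);return m.sum(),(xs.mean()+u0,ys.mean()+v0) if len(xs) else None
def jar(im,hue,box,tol=14,smin=45):
    u0,v0,u1,v1=box;h=cv2.cvtColor(im["color"],cv2.COLOR_BGR2HSV)
    z=np.zeros(h.shape[:2],np.uint8);m=(abs(h[:,:,0].astype(int)-hue)<tol)&(h[:,:,1]>smin);z[v0:v1,u0:u1]=m[v0:v1,u0:u1]
    n,l,st,_=cv2.connectedComponentsWithStats(z);i=1+np.argmax(st[1:,4]);return (l==i).astype(np.uint8),st[i]
E
python3 - <<'E'
from h import *
from cell import snapshot
t=snapshot("top");s=snapshot("scene");pickle.dump((t,s),open("p6.pkl","wb"))
m,st=jar(t,58,(200,195,250,235));print(st);print("white",white((st[0]-1,st[1]-4,st[0]+st[2]+2,st[1]+st[3]+2),t))
r=cv2.minAreaRect(cv2.findContours(m,0,1)[0][0]);q=np.array([onz(t,*p,.045) for p in cv2.boxPoints(r)]);print(r,q,q.mean(0))
c=np.array([.4154,.390,.032]);ps=-12
plan([W(c,ps,-28,-.10),W(c,ps,30,-.10),W(c,ps,30,.005)])
E
```

```text
clock: 14.5
tcp_pos: [0.4121, 0.3899, 0.038]
tcp_rot: [2.611, 0.0, 1.359]
wrist_force: [-0.2, 0.5, 0.8]
finger_gap: 0.994
grip_force: 0.0
clock: 14.9
tcp_pos: [0.3649, 0.4029, 0.1254]
tcp_rot: [2.608, -0.008, 1.361]
wrist_force: [0.9, 0.7, -0.2]
finger_gap: 0.997
grip_force: 0.0
[213 204  22  19 273]
white (np.int64(2), (np.float64(232.0), np.float64(213.5)))
((222.61764526367188, 213.02943420410156), (20.130455017089844, 15.764815330505371), 14.03624439239502) [[0.39299092 0.43850932 0.045     ]
 [0.45771003 0.4294014  0.045     ]
 [0.4400247  0.34658975 0.045     ]
 [0.37570148 0.35646619 0.045     ]] [0.41660678 0.39274166 0.045     ]
0 n=1 [0.0001,0.0039,0.0026,2.5,-0,-0.1]
1 n=8 [-0,0.0126,0.0008,7.2,-0,0]
2 n=3 [-0,-0.0001,0.035,0.1,-0,0]
```

```bash
python3 -m crank '[[[0.085,0,0.004,0.0026,2.5,0,0],[0.085,0,0.0126,0.0008,7.2,0,0],[0.085,0,0.0126,0.0008,7.2,0,0],[0.085,0,0.0126,0.0008,7.2,0,0],[0.085,0,0.0126,0.0008,7.2,0,0]]]'|head -3
python3 -m crank '[[[0.085,0,0.0126,0.0008,7.2,0,0],[0.085,0,0.0126,0.0008,7.2,0,0],[0.085,0,0.0126,0.0008,7.2,0,0],[0.085,0,0.0126,0.0008,7.2,0,0],[0.085,0,0,0,0,0,0]]]'
python3 - <<'E'
from h import *
c=np.array([.4154,.390,.032]);ps=-12
plan([W(c,ps,30,.005)])
E
```

```text
clock: 15.5
tcp_pos: [0.4179, 0.3884, 0.1306]
tcp_rot: [-3.121, 0.0, 1.359]
clock: 16.0
tcp_pos: [0.4655, 0.3753, 0.1098]
tcp_rot: [-2.612, 0.009, 1.353]
wrist_force: [-0.1, 0.2, -1.2]
finger_gap: 0.997
grip_force: 0.0
0 n=3 [0.0014,-0.0019,0.0328,-0.1,0.1,-0.2]
```

```bash
python3 -m crank '[[[0.085,0.0014,-0.002,0.033,0,0,0],[0.085,0.0014,-0.002,0.033,0,0,0],[0.085,0.0014,-0.002,0.03,0,0,0],[0.085,0,0,0,0,0,0]]]'
python3 -m crank '[[[0.05,0,0,0,0,0,0],[0.05,0,0,0,0,0,0],[0.05,0,0,0,0,0,0],[0.05,0,0,0,0,0,0],[0.05,0,0,0,0,0,0]]]' 60
python3 -m crank '[[[0.05,0,-0.004,-0.0065,0,0,0],[0.05,0,-0.0007,0,-5.5,0,0],[0.05,0,-0.0007,0,-5.5,0,0],[0.05,0,-0.0007,0,-5.5,0,0],[0.05,0,-0.0007,0,-5.5,0,0]]]'|head -2
python3 -m crank '[[[0.05,0,-0.0007,0,-5.5,0,0],[0.05,0,-0.0007,0,-5.5,0,0],[0.05,0,-0.0007,0,-5.5,0,0],[0.05,0,-0.0007,0,-5.5,0,0],[0.05,0,-0.0007,0,-5.5,0,0]]]'|head -2
python3 -m crank '[[[0.05,0,-0.0007,0,-5.5,0,0],[0.05,0,-0.0007,0,-5.5,0,0],[0.05,0,0,0,0,0,0]]]'
python3 - <<'E'
from h import *
c=np.array([.4154,.390,.032]);ps=-12
plan([W(c,ps,-30,-.007)])
E
```

```text
clock: 16.4
tcp_pos: [0.4096, 0.3928, 0.0332]
tcp_rot: [-2.618, 0.007, 1.361]
wrist_force: [-0.3, -1.4, -1.0]
finger_gap: 0.993
grip_force: 0.0
clock: 16.9
tcp_pos: [0.4155, 0.3943, 0.0397]
tcp_rot: [-2.627, -0.003, 1.358]
wrist_force: [4.5, -0.4, 6.6]
finger_gap: 0.727
grip_force: 66.4
clock: 17.4
tcp_pos: [0.4106, 0.3943, 0.0464]
clock: 17.9
tcp_pos: [0.4069, 0.3951, 0.0461]
clock: 18.2
tcp_pos: [0.4036, 0.395, 0.0434]
tcp_rot: [2.605, 0.004, 1.361]
wrist_force: [-0.0, -0.7, -2.9]
finger_gap: 0.721
grip_force: 66.1
0 n=1 [-0.0024,0.005,0.0092,0.7,0.2,0.1]
```

```bash
python3 -m crank '[[[0.05,0,-0.0035,0.006,0,0,0],[0.05,0,0,0,0,0,0],[0.085,0,0,0,0,0,0],[0.085,0,0,0,0,0,0],[0.085,0,0,0,0,0,0]]]'|head -2
python3 -m crank '[[[0.085,0,0,-0.02,0,0,0],[0.085,0,0,-0.035,0,0,0],[0.085,0,0,-0.04,0,0,0],[0.085,0,0,0,0,0,0]]]'|head -2
python3 - <<'E'
from h import *
from cell import snapshot
t=snapshot("top");s=snapshot("scene");pickle.dump((t,s),open("p7.pkl","wb"))
m,st=jar(t,58,(200,195,250,235));print(st);print("white",white((st[0]-1,st[1]-4,st[0]+st[2]+2,st[1]+st[3]+2),t))
r=cv2.minAreaRect(cv2.findContours(m,0,1)[0][0]);q=np.array([onz(t,*p,.045) for p in cv2.boxPoints(r)]);print(r,q,q.mean(0))
h=cv2.cvtColor(t["color"],cv2.COLOR_BGR2HSV)
for v in range(200,222,1): print(v,[tuple(map(int,h[v,u])) for u in(219,223,227)])
c=np.array([.4075,.394,.032]);ps=-12
plan([W(c,ps,-28,-.10),W(c,ps,30,-.10),W(c,ps,30,.005)])
E
```

```text
clock: 18.7
tcp_pos: [0.4067, 0.3954, 0.0387]
clock: 19.1
tcp_pos: [0.3587, 0.4085, 0.1257]
[213 205  21  20 280]
white (np.int64(1), (np.float64(232.0), np.float64(214.0)))
((221.88076782226562, 214.10385131835938), (19.295272827148438, 16.050161361694336), 15.255120277404785) [[0.38846838 0.44000946 0.045     ]
 [0.4539649  0.42934962 0.045     ]
 [0.43534765 0.35028367 0.045     ]
 [0.37026751 0.36167772 0.045     ]] [0.41201211 0.39533012 0.045     ]
200 [(18, 87, 172), (18, 85, 173), (17, 86, 174)]
201 [(18, 89, 171), (17, 87, 173), (17, 87, 172)]
202 [(18, 89, 169), (17, 88, 171), (18, 87, 170)]
203 [(18, 89, 172), (17, 88, 171), (17, 87, 170)]
204 [(19, 84, 164), (17, 87, 173), (18, 86, 171)]
205 [(42, 57, 117), (19, 83, 166), (18, 84, 176)]
206 [(57, 54, 108), (42, 57, 117), (19, 79, 174)]
207 [(58, 56, 110), (56, 54, 108), (40, 58, 119)]
208 [(60, 51, 129), (58, 55, 111), (56, 54, 108)]
209 [(59, 51, 139), (58, 53, 130), (59, 53, 110)]
210 [(60, 49, 141), (58, 51, 139), (59, 51, 130)]
211 [(59, 49, 140), (58, 51, 141), (59, 49, 140)]
212 [(59, 49, 140), (58, 51, 141), (59, 50, 142)]
213 [(58, 50, 139), (58, 51, 141), (59, 50, 142)]
214 [(59, 49, 140), (58, 51, 141), (59, 49, 141)]
215 [(59, 51, 139), (59, 51, 141), (59, 49, 141)]
216 [(59, 52, 138), (59, 49, 140), (58, 51, 141)]
217 [(59, 52, 118), (59, 50, 139), (58, 52, 141)]
218 [(53, 54, 76), (58, 52, 118), (58, 51, 139)]
219 [(49, 55, 65), (53, 54, 76), (58, 51, 119)]
220 [(48, 53, 63), (51, 55, 65), (53, 54, 76)]
221 [(49, 57, 63), (48, 52, 64), (48, 53, 63)]
0 n=1 [-0.0019,0.0026,0.0022,2.8,-0,-0.1]
1 n=8 [0,0.0126,0.0008,7.3,-0,0]
2 n=3 [0,0.0002,0.0349,-0.1,-0,0]
```

```bash
python3 -m crank '[[[0.085,-0.002,0.004,0.0025,2.8,0,0],[0.085,0,0.0126,0.0008,7.3,0,0],[0.085,0,0.0126,0.0008,7.3,0,0],[0.085,0,0.0126,0.0008,7.3,0,0],[0.085,0,0.0126,0.0008,7.3,0,0]]]'|head -3
python3 -m crank '[[[0.085,0,0.0126,0.0008,7.3,0,0],[0.085,0,0.0126,0.0008,7.3,0,0],[0.085,0,0.0126,0.0008,7.3,0,0],[0.085,0,0.0126,0.0008,7.3,0,0],[0.085,0,0,0,0,0,0]]]'
python3 - <<'E'
from h import *
c=np.array([.409,.392,.032]);ps=-12
plan([W(c,ps,30,.005)])
E
```

```text
clock: 19.7
tcp_pos: [0.4112, 0.392, 0.1311]
tcp_rot: [-3.115, -0.0, 1.359]
clock: 20.2
tcp_pos: [0.4587, 0.379, 0.1098]
tcp_rot: [-2.599, 0.009, 1.353]
wrist_force: [-1.1, -1.5, -0.5]
finger_gap: 0.993
grip_force: 0.0
0 n=3 [0.0009,-0.0014,0.0327,-0.4,0.1,-0.2]
```

```bash
python3 -m crank '[[[0.085,0.001,-0.0005,0.033,-0.4,0,0],[0.085,0.001,-0.0005,0.033,-0.4,0,0],[0.085,0.001,-0.0005,0.03,-0.4,0,0],[0.085,0,0,0,0,0,0]]]'
python3 -m crank '[[[0.05,0,0,0,0,0,0],[0.05,0,0,0,0,0,0],[0.05,0,0,0,0,0,0],[0.05,0,0,0,0,0,0],[0.05,0,0,0,0,0,0]]]' 60
python3 -m crank '[[[0.05,0,-0.004,-0.0065,0,0,0],[0.05,0,-0.0007,0,-5.5,0,0],[0.05,0,-0.0007,0,-5.5,0,0],[0.05,0,-0.0007,0,-5.5,0,0],[0.05,0,-0.0007,0,-5.5,0,0]]]'|head -2
python3 -m crank '[[[0.05,0,-0.0007,0,-5.5,0,0],[0.05,0,-0.0007,0,-5.5,0,0],[0.05,0,-0.0007,0,-5.5,0,0],[0.05,0,-0.0007,0,-5.5,0,0],[0.05,0,-0.0007,0,-5.5,0,0]]]'|head -2
python3 -m crank '[[[0.05,0,-0.0007,0,-5.5,0,0],[0.05,0,-0.0007,0,-5.5,0,0],[0.05,0,0,0,0,0,0]]]'
python3 -m crank '[[[0.05,0,-0.0035,0.006,0,0,0],[0.05,0,0,0,0,0,0],[0.085,0,0,0,0,0,0],[0.085,0,0,0,0,0,0],[0.085,0,0,0,0,0,0]]]'|head -2
python3 -m crank '[[[0.085,0,0,-0.02,0,0,0],[0.085,0,0,-0.035,0,0,0],[0.085,0,0,-0.04,0,0,0],[0.085,0,0,0,0,0,0]]]'|head -2
python3 - <<'E'
from h import *
from cell import snapshot
t=snapshot("top");s=snapshot("scene");pickle.dump((t,s),open("p8.pkl","wb"))
m,st=jar(t,58,(200,195,250,235));print(st);print("white",white((st[0]-1,st[1]-4,st[0]+st[2]+2,st[1]+st[3]+2),t))
r=cv2.minAreaRect(cv2.findContours(m,0,1)[0][0]);q=np.array([onz(t,*p,.045) for p in cv2.boxPoints(r)]);print(r,q.mean(0))
h=cv2.cvtColor(t["color"],cv2.COLOR_BGR2HSV)
for v in range(202,212,1): print(v,[tuple(map(int,h[v,u])) for u in(219,223,227)])
E
```

```text
clock: 20.6
tcp_pos: [0.406, 0.3946, 0.0313]
tcp_rot: [-2.627, 0.007, 1.361]
wrist_force: [-0.2, 0.4, 0.2]
finger_gap: 0.994
grip_force: 0.0
clock: 21.1
tcp_pos: [0.4118, 0.3962, 0.0377]
tcp_rot: [-2.636, -0.003, 1.358]
wrist_force: [4.4, -0.7, 5.7]
finger_gap: 0.726
grip_force: 66.6
clock: 21.6
tcp_pos: [0.4068, 0.3962, 0.0444]
clock: 22.1
tcp_pos: [0.4031, 0.3969, 0.0442]
clock: 22.4
tcp_pos: [0.3998, 0.3967, 0.0414]
tcp_rot: [2.597, 0.005, 1.361]
wrist_force: [-1.2, -0.0, -3.3]
finger_gap: 0.727
grip_force: 66.3
clock: 22.9
tcp_pos: [0.4029, 0.3973, 0.0367]
clock: 23.3
tcp_pos: [0.3541, 0.4105, 0.1232]
[212 207  22  19 272]
white (np.int64(11), (np.float64(225.27272727272728), np.float64(210.27272727272728)))
((221.61766052246094, 215.5294189453125), (19.887920379638672, 16.249887466430664), 14.03624439239502) [0.40602956 0.39582967 0.045     ]
202 [(18, 89, 169), (17, 89, 171), (17, 87, 170)]
203 [(18, 89, 172), (17, 88, 171), (18, 88, 169)]
204 [(18, 86, 172), (18, 87, 173), (18, 86, 172)]
205 [(18, 86, 169), (18, 86, 175), (18, 85, 176)]
206 [(35, 68, 139), (19, 81, 176), (18, 82, 183)]
207 [(57, 89, 132), (34, 61, 151), (19, 78, 186)]
208 [(51, 50, 157), (47, 47, 164), (33, 61, 151)]
209 [(54, 52, 146), (47, 42, 165), (47, 46, 165)]
210 [(58, 52, 142), (54, 50, 149), (48, 43, 167)]
211 [(59, 49, 140), (57, 51, 141), (55, 53, 149)]
```

Green's label now shows on its upper-far flat. It needs one more backward roll, and then goes into the left bay.

```bash
python3 -m crank '[[[0.085,-0.002,0.004,0.0025,3.3,0,0],[0.085,0,0.0126,0.0008,7.3,0,0],[0.085,0,0.0126,0.0008,7.3,0,0],[0.085,0,0.0126,0.0008,7.3,0,0],[0.085,0,0.0126,0.0008,7.3,0,0]]]'|head -3
python3 -m crank '[[[0.085,0,0.0126,0.0008,7.3,0,0],[0.085,0,0.0126,0.0008,7.3,0,0],[0.085,0,0.0126,0.0008,7.3,0,0],[0.085,0,0.0126,0.0008,7.3,0,0],[0.085,0,0,0,0,0,0]]]'
python3 - <<'E'
from h import *
c=np.array([.407,.391,.032]);ps=-12
plan([W(c,ps,30,.005)])
E
```

```text
clock: 23.9
tcp_pos: [0.4068, 0.394, 0.1287]
tcp_rot: [-3.115, -0.0, 1.359]
clock: 24.4
tcp_pos: [0.4543, 0.381, 0.1076]
tcp_rot: [-2.599, 0.009, 1.353]
wrist_force: [-0.1, 0.3, -1.6]
finger_gap: 0.995
grip_force: 0.0
0 n=3 [0.0001,-0.001,0.0315,-0.4,0.1,-0.2]
```

```bash
python3 -m crank '[[[0.085,0,0,0.032,-0.4,0,0],[0.085,0,0,0.032,-0.4,0,0],[0.085,0,0,0.028,-0.4,0,0],[0.085,0,0,0,0,0,0]]]'
python3 -m crank '[[[0.05,0,0,0,0,0,0],[0.05,0,0,0,0,0,0],[0.05,0,0,0,0,0,0],[0.05,0,0,0,0,0,0],[0.05,0,0,0,0,0,0]]]' 60
python3 -m crank '[[[0.05,0,-0.004,-0.0065,0,0,0],[0.05,0,-0.0007,0,-5.5,0,0],[0.05,0,-0.0007,0,-5.5,0,0],[0.05,0,-0.0007,0,-5.5,0,0],[0.05,0,-0.0007,0,-5.5,0,0]]]'|head -2
python3 -m crank '[[[0.05,0,-0.0007,0,-5.5,0,0],[0.05,0,-0.0007,0,-5.5,0,0],[0.05,0,-0.0007,0,-5.5,0,0],[0.05,0,-0.0007,0,-5.5,0,0],[0.05,0,-0.0007,0,-5.5,0,0]]]'|head -2
python3 -m crank '[[[0.05,0,-0.0007,0,-5.5,0,0],[0.05,0,-0.0007,0,-5,0,0],[0.05,0,0,0,0,0,0]]]'
python3 - <<'E'
from h import *
from cell import snapshot,get_obs
q=get_obs()["tcp_pos"];ps=-12
t=snapshot("top");pickle.dump(t,open("p9.pkl","wb"))
m,st=jar(t,58,(200,195,250,240));print(st,"white",white((st[0]-1,st[1]-4,st[0]+st[2]+2,st[1]+st[3]+2),t))
h=cv2.cvtColor(t["color"],cv2.COLOR_BGR2HSV)
z=np.zeros(h.shape[:2],np.uint8);m=cv2.inRange(h,np.array((10,95,120)),np.array((24,255,255)));z[205:232,228:246]=m[205:232,228:246]
n,l,st,c=cv2.connectedComponentsWithStats(z);i=1+np.argmax(st[1:,4]);print(st[i],c[i])
p=onz(t,*c[i],.052);d=p[:2]-q[:2];a=np.radians(ps);print(p,"axial",d@[np.sin(a),-np.cos(a)])
plan([W(rk(-.13,.075,.042),YAW,-30)],mm=.03)
E
```

```text
clock: 24.8
tcp_pos: [0.4044, 0.3929, 0.0319]
tcp_rot: [-2.627, 0.007, 1.361]
wrist_force: [-0.0, -1.2, -0.5]
finger_gap: 0.993
grip_force: 0.0
clock: 25.3
tcp_pos: [0.4098, 0.3946, 0.0383]
tcp_rot: [-2.636, -0.003, 1.358]
wrist_force: [2.3, -1.4, 7.8]
finger_gap: 0.723
grip_force: 66.5
clock: 25.8
tcp_pos: [0.4053, 0.3945, 0.045]
clock: 26.3
tcp_pos: [0.4016, 0.3954, 0.0449]
clock: 26.6
tcp_pos: [0.3984, 0.3953, 0.0422]
tcp_rot: [2.605, 0.004, 1.361]
wrist_force: [-0.2, 0.0, -3.0]
finger_gap: 0.722
grip_force: 66.3
[218 209  15  18 120] white (np.int64(34), (np.float64(225.2941176470588), np.float64(216.23529411764707)))
[231 213   7  12  38] [233.23684211 218.18421053]
[0.39526356 0.34540456 0.052     ] axial 0.049449077082830264
0 n=3 [-0.0029,0.0178,0.0108,0.2,1.5,-2.5]
```

```bash
python3 -m crank '[[[0.05,-0.004,0.018,0.0105,0.2,1.5,-2.5],[0.05,-0.004,0.018,0.0105,0.2,1.5,-2.5],[0.05,-0.004,0.018,0.0105,0.2,1.5,-2.5],[0.05,0,0,0,0,0,0]]]'
python3 - <<'E'
from h import *
plan([W(rk(-.13,.072,.042),YAW,-30),W(rk(-.015,.072,.041),YAW,-30)],mm=.03)
from cell import snapshot
t=snapshot("top");h=cv2.cvtColor(t["color"],cv2.COLOR_BGR2HSV)
def lid(b):
    u0,v0,u1,v1=b;z=np.zeros(h.shape[:2],np.uint8);m=cv2.inRange(h,np.array((10,95,120)),np.array((24,255,255)));z[v0:v1,u0:u1]=m[v0:v1,u0:u1]
    n,l,st,c=cv2.connectedComponentsWithStats(z);i=1+np.argmax(st[1:,4]);p=onz(t,*c[i],.052);print(st[i],c[i],p,"rack",RR.inv().apply(p-ORG))
lid((228,190,250,222));lid((262,160,282,180))
E
```

```text
clock: 27.05
tcp_pos: [0.4629, 0.3722, 0.0452]
tcp_rot: [2.615, -0.002, 1.509]
wrist_force: [0.7, 0.0, -2.6]
finger_gap: 0.727
grip_force: 66.7
0 n=1 [0.0016,-0.0048,0.0009,0.2,0.1,-0.4]
1 n=4 [-0,0.0248,0.0146,-0,-0,0]
[238 196   7  11  39] [240.30769231 201.15384615] [0.46752612 0.32268859 0.052     ] rack [-0.11884192  0.02118769  0.052     ]
[272 167   5  10  32] [273.71875 171.28125] [0.60128728 0.19325159 0.052     ] rack [ 0.02193605 -0.10058073  0.052     ]
```

```bash
python3 -m crank '[[[0.05,0.0016,-0.005,0.001,0.2,0,-0.4],[0.05,0,0.0245,0.0145,0,0,0],[0.05,0,0.0245,0.0145,0,0,0],[0.05,0,0.0245,0.0145,0,0,0],[0.05,0,0.012,0.007,0,0,0]]]'
python3 -m crank '[[[0.05,0,0.012,0.0075,0,0,0],[0.05,0,0,0,0,0,0]]]'
python3 - <<'E'
from h import *
plan([W(rk(-.015,.072,.0385),YAW,-30)],deg=6,mm=.03)
E
```

```text
clock: 27.6
tcp_pos: [0.5566, 0.3708, 0.0397]
tcp_rot: [2.618, 0.003, 1.518]
wrist_force: [1.1, 0.3, -3.4]
finger_gap: 0.72
grip_force: 66.7
clock: 27.8
tcp_pos: [0.5701, 0.3699, 0.039]
tcp_rot: [2.619, 0.003, 1.517]
wrist_force: [0.5, -0.7, -3.7]
finger_gap: 0.721
grip_force: 66.7
0 n=1 [-0.0021,0.0032,0.0025,-0,0.1,0.2]
```

```bash
python3 -m crank '[[[0.05,-0.002,0,0.001,0,0,0],[0.085,0,0,0,0,0,0],[0.085,0,0,0,0,0,0],[0.085,0,0,0,0,0,0]]]'|head -2
python3 -m crank '[[[0.085,0,0,-0.01,0,0,0],[0.085,0,0,-0.025,0,0,0],[0.085,0,0,-0.035,0,0,0],[0.085,0,0,-0.04,0,0,0],[0.05,0,0,0,0,0,0]]]'
python3 - <<'E'
from h import *
plan([W(rk(-.085,.067,.12),YAW+90,0)])
E
```

```text
clock: 28.2
tcp_pos: [0.5698, 0.368, 0.039]
clock: 28.7
tcp_pos: [0.5153, 0.3732, 0.1414]
tcp_rot: [2.61, -0.004, 1.52]
wrist_force: [0.9, 0.2, 0.4]
finger_gap: 0.849
grip_force: 0.0
0 n=13 [0.0004,-0.0016,0.0013,1.9,1.8,-6.7]
```

```bash
python3 -m crank '[[[0.05,0.0004,-0.0016,0.001,1.9,1.8,-6.7],[0.05,0.0004,-0.0016,0.001,1.9,1.8,-6.7],[0.05,0.0004,-0.0016,0.001,1.9,1.8,-6.7],[0.05,0.0004,-0.0016,0.001,1.9,1.8,-6.7],[0.05,0.0004,-0.0016,0.001,1.9,1.8,-6.7]]]' >/dev/null
python3 -m crank '[[[0.05,0.0004,-0.0016,0.001,1.9,1.8,-6.7],[0.05,0.0004,-0.0016,0.001,1.9,1.8,-6.7],[0.05,0.0004,-0.0016,0.001,1.9,1.8,-6.7],[0.05,0.0004,-0.0016,0.001,1.9,1.8,-6.7],[0.05,0.0004,-0.0016,0.001,1.9,1.8,-6.7]]]' >/dev/null
python3 -m crank '[[[0.05,0.0004,-0.0016,0.001,1.9,1.8,-6.7],[0.05,0.0004,-0.0016,0.001,1.9,1.8,-6.7],[0.05,0.0004,-0.0016,0.001,1.9,1.8,-6.7],[0.05,0,0,0,0,0,0]]]'
python3 - <<'E'
from h import *
plan([W(rk(-.085,.067,.1),YAW+90,0),W(rk(-.085,.067,.018),YAW+90,0),W(rk(-.029,.067,.018),YAW+90,0)])
E
```

```text
clock: 30.1
tcp_pos: [0.5023, 0.3636, 0.1151]
tcp_rot: [-3.126, -0.013, 3.077]
wrist_force: [0.5, 0.2, -0.1]
finger_gap: 0.586
grip_force: 0.0
0 n=1 [-0.0016,0.0032,0.0151,-0.9,-0.8,-0.5]
1 n=3 [0,0,0.0273,0,0,-0]
2 n=2 [-0.0279,-0,0,0,0,-0]
```

```bash
python3 -m crank '[[[0.05,-0.0016,0.003,0.015,-0.9,-0.8,-0.5],[0.05,0,0,0.027,0,0,0],[0.05,0,0,0.027,0,0,0],[0.05,0,0,0.027,0,0,0],[0.05,0,0,0,0,0,0]]]'
python3 -m crank '[[[0.05,-0.02,0,0,0,0,0],[0.05,-0.013,0,0,0,0,0],[0.05,-0.011,0,0,0,0,0]]]'
python3 -m crank '[[[0.05,-0.009,0,0,0,0,0],[0.05,-0.004,0,0,0,0,0],[0.05,-0.001,0,0,0,0,0]]]'
python3 -c "
from h import *
plan([W(rk(-.027,.067,.018),YAW+90,0)])"
```

```text
clock: 30.6
tcp_pos: [0.5013, 0.3648, 0.0151]
tcp_rot: [-3.139, -0.004, 3.082]
wrist_force: [-0.2, -0.4, -0.4]
finger_gap: 0.586
grip_force: 0.0
clock: 30.9
tcp_pos: [0.5486, 0.3643, 0.0216]
tcp_rot: [3.139, 0.003, 3.083]
wrist_force: [-2.2, 0.1, -0.3]
finger_gap: 0.587
grip_force: 1.0
clock: 31.2
tcp_pos: [0.5619, 0.3632, 0.0201]
tcp_rot: [3.14, 0.002, 3.084]
wrist_force: [-3.0, -0.3, 0.4]
finger_gap: 0.59
grip_force: 1.3
0 n=1 [0.0001,0.0001,0.0021,0.1,0.1,-0.1]
```

```bash
python3 -m crank '[[[0.05,-0.002,0,0,0,0,0],[0.05,-0.002,0,0,0,0,0]]]' | grep -E "tcp_pos|wrist"
python3 -m crank '[[[0.05,-0.001,0,0,0,0,0],[0.05,0,0,0,0,0,0]]]'| grep -E "tcp_pos|wrist"
```

```text
tcp_pos: [0.5625, 0.3632, 0.0194]
wrist_force: [-23.6, -2.9, 10.8]
tcp_pos: [0.5624, 0.3632, 0.0194]
wrist_force: [-21.5, -3.1, 9.9]
```

Both jars are home: the push stalled at the same rack x (about -26.4 mm) in both bays. Next I retract and locate the keeper and pins.

```bash
python3 -m crank '[[[0.05,0.02,0,0,0,0,0],[0.05,0.035,0,0,0,0,0],[0.05,0.02,0,-0.02,0,0,0],[0.05,0,0,-0.045,0,0,0],[0.05,0,0,-0.045,0,0,0]]]'|head -2
python3 - <<'E'
from h import *
from cell import get_obs
t=load("top0.pkl");s=load("scene0.pkl")
f=lambda a,b,z:onz(t,365+a/7,190+b/7,z)
h1,h2=f(160,113,.010),f(396,458,.010);d=h1-h2
print(h1,h2,np.linalg.norm(d),"ang",np.degrees(np.arctan2(d[1],d[0])),"mid",(h1+h2)/2)
# bar mask
h=cv2.cvtColor(t["color"],cv2.COLOR_BGR2HSV);z=np.zeros(h.shape[:2],np.uint8)
m=((h[:,:,2]<115)&(h[:,:,1]>100));z[195:262,380:430]=m[195:262,380:430];z=cv2.morphologyEx(z,cv2.MORPH_CLOSE,np.ones((7,7),np.uint8))
n,l,st,c=cv2.connectedComponentsWithStats(z);i=1+np.argmax(st[1:,4]);ys,xs=np.nonzero(l==i);print(st[i])
r=cv2.minAreaRect(np.c_[xs,ys].astype(np.float32));print(r);q=np.array([onz(t,*p,.01) for p in cv2.boxPoints(r)]);print(q,q.mean(0))
g=f(290,272,.044);print("grip top",g)
# scene: grip pale
print(get_obs()["joint_positions"])
hs=cv2.cvtColor(s["color"],cv2.COLOR_BGR2HSV);print(st)
E
```

```text
clock: 32.1
tcp_pos: [0.4905, 0.3667, 0.1302]
[ 0.47806981 -0.29162118  0.01      ] [ 0.27713083 -0.42753791  0.01      ] 0.24258984066539718 ang 34.074733788445876 mid [ 0.37760032 -0.35957955  0.01      ]
[384 203  41  56 355]
((404.1996154785156, 230.36370849609375), (65.197998046875, 6.042447090148926), 55.66978073120117)
[[ 0.48167498 -0.27257715  0.01      ]
 [ 0.49718293 -0.29364554  0.01      ]
 [ 0.27704715 -0.44178286  0.01      ]
 [ 0.26251247 -0.42113272  0.01      ]] [ 0.37960438 -0.35728457  0.01      ]
grip top [ 0.37850419 -0.36071797  0.044     ]
[ 5.81795420e-01  3.47122910e-01  1.26707442e+00 -2.11277471e-04
  1.52685885e+00 -9.32690009e-01]
[[     0      0    640    400 255645]
 [   384    203     41     56    355]]
```

```bash
python3 -m crank '[[[0.04,0,0,-0.012,0,0,7.5],[0.04,0,0,-0.012,0,0,7.5],[0.04,0,0,-0.012,0,0,7.5],[0.04,0,0,-0.012,0,0,7.5],[0.04,0,0,-0.012,0,0,7.5]]]'>/dev/null
python3 -m crank '[[[0.04,0,0,-0.012,0,0,7.5],[0.04,0,0,-0.012,0,0,7.5],[0.04,0,0,-0.012,0,0,7.5],[0.04,0,0,-0.012,0,0,7.5],[0.04,0,0,-0.012,0,0,7.5]]]'>/dev/null
python3 -m crank '[[[0.04,0,0,-0.012,0,0,7.5],[0.04,0,0,-0.012,0,0,7.5],[0.04,0,0,-0.012,0,0,7.5],[0.04,0,0,-0.012,0,0,7.5],[0.04,0,0,0,0,0,7.5]]]'>/dev/null
python3 -m crank '[[[0.04,0,0,0,0,0,7.5],[0.04,0,0,0,0,0,7.5],[0.04,0,0,0,0,0,7.5],[0.04,0,0,0,0,0,7.5],[0.04,0,0,0,0,0,0]]]'
python3 - <<'E'
from h import *
ps=34.2-90;m=np.array([.378,-.359,0])
plan([W([.44,0,.29],ps),W(m+[0,0,.20],ps),W(m+[0,0,.014],ps)],mm=.045)
# jar check, pins now unobstructed?
from cell import snapshot
t=snapshot("top");pickle.dump(t,open("p10.pkl","wb"))
h=cv2.cvtColor(t["color"],cv2.COLOR_BGR2HSV)
for bx in((210,170,228,196),(268,175,284,200)):
    u0,v0,u1,v1=bx;mm=cv2.inRange(h[v0:v1,u0:u1],np.array((18,110,110)),np.array((35,255,255)));ys,xs=np.nonzero(mm);print("pin",len(xs),xs.mean()+u0 if len(xs) else 0,ys.mean()+v0 if len(xs) else 0)
E
```

```text
clock: 34.1
tcp_pos: [0.4914, 0.3667, 0.2977]
tcp_rot: [3.141, -0.003, 0.596]
wrist_force: [0.7, -0.2, -0.0]
finger_gap: 0.466
grip_force: 0.0
0 n=9 [-0.0276,0.0305,0.0008,0,-0,-0]
1 n=9 [-0.0281,0.0291,0.0099,0,-0,-0]
2 n=5 [-0.0001,0.0001,0.0372,0,-0,-0]
pin 0 0 0
pin 11 275.54545454545456 184.8181818181818
```

```bash
python3 -m crank '[[[0.04,-0.0275,0.0305,0.0008,0,0,0],[0.04,-0.0275,0.0305,0.0008,0,0,0],[0.04,-0.0275,0.0305,0.0008,0,0,0],[0.04,-0.0275,0.0305,0.0008,0,0,0],[0.04,-0.0275,0.0305,0.0008,0,0,0]]]'>/dev/null
python3 -m crank '[[[0.04,-0.0275,0.0305,0.0008,0,0,0],[0.04,-0.0275,0.0305,0.0008,0,0,0],[0.04,-0.0275,0.0305,0.0008,0,0,0],[0.04,-0.0275,0.0305,0.0008,0,0,0]]]'
python3 -m crank '[[[0.04,-0.028,0.029,0,0,0,0],[0.04,-0.028,0.029,0,0,0,0],[0.04,-0.028,0.029,0,0,0,0],[0.04,-0.028,0.029,0,0,0,0],[0.04,-0.028,0.029,0.01,0,0,0]]]'>/dev/null
python3 -m crank '[[[0.04,-0.028,0.029,0.02,0,0,0],[0.04,-0.028,0.029,0.02,0,0,0],[0.04,-0.028,0.029,0.02,0,0,0],[0.04,-0.028,0.029,0.02,0,0,0],[0.04,0,0,0,0,0,0]]]'
python3 - <<'E'
from h import *
ps=34.2-90;m=np.array([.378,-.359,0])
plan([W(m+[0,0,.09],ps),W(m+[0,0,.014],ps)],mm=.045)
E
```

```text
clock: 35.05
tcp_pos: [0.4408, -0.001, 0.29]
tcp_rot: [3.141, -0.003, 0.601]
wrist_force: [0.5, -0.7, 0.1]
finger_gap: 0.472
grip_force: 0.0
clock: 36.05
tcp_pos: [0.3776, -0.3595, 0.1953]
tcp_rot: [-3.136, -0.0, 0.597]
wrist_force: [0.3, 0.7, -0.3]
finger_gap: 0.464
grip_force: 0.0
0 n=3 [0.0002,0.0001,0.0351,-0.1,-0,-0]
1 n=2 [-0,-0,0.038,-0,-0,-0]
```

```bash
python3 -m crank '[[[0.04,0,0,0.035,-0.1,0,0],[0.04,0,0,0.035,-0.1,0,0],[0.04,0,0,0.035,0,0,0],[0.04,0,0,0.038,0,0,0],[0.04,0,0,0.036,0,0,0]]]'>/dev/null
python3 -m crank '[[[0.04,0,0,0,0,0,0]]]'
python3 -m crank '[[[0.0,0,0,0,0,0,0],[0.0,0,0,0,0,0,0],[0.0,0,0,0,0,0,0],[0.0,0,0,0,0,0,0],[0.0,0,0,0,0,0,0]]]' 60
```

```text
clock: 36.65
tcp_pos: [0.3785, -0.3541, 0.0158]
tcp_rot: [-3.136, -0.001, 0.601]
wrist_force: [-0.9, 1.4, -0.0]
finger_gap: 0.467
grip_force: 0.0
clock: 37.15
tcp_pos: [0.3819, -0.3583, 0.0231]
tcp_rot: [3.133, -0.003, 0.598]
wrist_force: [1.0, 1.1, 7.4]
finger_gap: 0.125
grip_force: 60.8
```

```bash
cat >> h.py <<'E'
def hole(im,p,z,rad=5):
    """sub-pixel bright spot inside dark bar near projection of p; p on plane z"""
    u,v=proj(im,p);k=8;u0,v0=int(round(u))-rad,int(round(v))-rad
    g=im["color"][v0:v0+2*rad+1,u0:u0+2*rad+1].astype(np.float32).sum(2)
    return (u,v),g.astype(int)
E
python3 - <<'E'
from h import *
from cell import snapshot
t0=load("top0.pkl")
t=snapshot("top");s=snapshot("scene");pickle.dump((t,s),open("p11.pkl","wb"))
for p in([.4781,-.2916,.01],[.2771,-.4275,.01]):
    for im in(t0,t):
        uv,g=hole(im,p,.01);print(np.round(uv,1));print(g)
E
```

```text
[387.9 206.1]
[[413 413 410 425 436 436 440 445 451 455 450]
 [409 408 411 411 405 334 334 433 451 451 450]
 [412 405 391 314 243 201 233 418 444 447 449]
 [407 317 266 215 195 176 184 317 428 453 456]
 [401 221 187 239 385 329 182 209 330 449 462]
 [408 269 170 217 402 399 237 182 232 422 450]
 [412 382 265 187 235 264 197 177 191 316 422]
 [415 418 389 200 173 187 180 179 178 208 314]
 [423 425 420 276 172 172 176 178 178 180 229]
 [422 430 434 400 270 179 173 178 177 177 189]
 [417 423 427 423 381 196 167 175 177 179 177]]
[387.9 206.1]
[[417 415 414 427 439 439 453 450 454 456 451]
 [412 411 414 412 407 347 427 449 453 453 451]
 [412 411 395 314 244 218 321 427 448 451 451]
 [405 351 273 216 199 177 210 325 441 456 457]
 [352 223 193 246 381 276 174 232 429 465 463]
 [402 266 185 247 410 388 204 185 290 431 454]
 [415 378 201 189 266 266 191 178 199 318 425]
 [417 408 274 175 185 189 182 177 178 219 361]
 [425 423 403 274 181 174 177 178 180 186 270]
 [424 432 435 399 200 170 175 178 178 181 202]
 [421 426 428 410 270 169 168 178 178 177 180]]
[421.6 255.4]
[[168 158 166 174 232 
[... 327 characters left out ...]
1 197 203 285 381 410 414]
 [395 391 303 181 190 274 361 387 412 419 421]
 [391 399 379 263 276 373 399 407 413 419 423]
 [385 392 402 384 383 402 403 409 412 415 420]]
[421.6 255.4]
[[168 161 165 174 223 365 426 441 442 434 438]
 [174 162 162 168 185 264 395 435 439 430 426]
 [172 167 162 162 170 196 305 400 429 420 413]
 [170 172 166 166 177 165 204 304 408 414 408]
 [253 183 177 221 293 200 165 217 378 406 404]
 [360 194 183 273 372 294 169 185 301 389 396]
 [389 261 173 212 323 272 176 193 293 394 404]
 [399 372 258 185 204 195 207 284 384 414 417]
 [399 400 367 198 193 277 362 387 415 423 423]
 [392 399 394 267 276 374 402 409 416 419 425]
 [386 397 403 388 386 403 404 412 413 418 425]]
```

Run:
```python
from h import *
from cell import get_obs
t,s=load("p11.pkl")
H=[]
for p,sl in(([.4781,-.2916,.01],(slice(4,7),slice(3,7))),([.2771,-.4275,.01],(slice(4,7),slice(3,6)))):
    uv,g=hole(t,p,.01);u0=round(uv[0])-5;v0=round(uv[1])-5
    w=np.zeros(g.shape);w[sl]=np.clip(g[sl]-190,0,None);Y,X=np.mgrid[:11,:11]
    c=((w*X).sum()/w.sum()+u0,(w*Y).sum()/w.sum()+v0);H.append(onz(t,*c,.005));print(c,H[-1])
d=H[0]-H[1];m=(H[0]+H[1])/2;e=d/np.linalg.norm(d);tc=get_obs()["tcp_pos"]-m
print("sep",np.linalg.norm(d),"ang",np.degrees(np.arctan2(d[1],d[0])),"mid",m,"TCP-mid along",tc@e,"perp",tc@[-e[1],e[0],0])
# pins from clean t0: brass blob in both
t0=load("top0.pkl");h=cv2.cvtColor(t0["color"],cv2.COLOR_BGR2HSV)
for bx in((214,176,224,190),(271,180,281,194)):
    u0,v0,u1,v1=bx;print([[tuple(map(int,h[v,u])) for u in range(u0+2,u1-2)] for v in range(v0+3,v1-3)])
```

```text
(np.float64(387.28410256410257), np.float64(205.8153846153846)) [ 0.48054236 -0.29003685  0.005     ]
(np.float64(421.08), np.float64(255.124)) [ 0.27882592 -0.42680239  0.005     ]
sep 0.24370952510201724 ang 34.13761975178945 mid [ 0.37968414 -0.35841962  0.005     ] TCP-mid along 0.0019012583654864112 perp -0.0011875911082517166
[[(19, 75, 190), (19, 76, 189), (18, 87, 150), (14, 121, 84), (13, 132, 60), (15, 113, 45)], [(18, 75, 190), (18, 81, 186), (18, 107, 155), (14, 138, 98), (13, 149, 89), (14, 123, 54)], [(18, 78, 186), (18, 89, 169), (19, 126, 117), (18, 156, 113), (18, 163, 138), (17, 135, 64)], [(18, 77, 188), (18, 85, 184), (19, 140, 148), (20, 159, 120), (20, 165, 164), (18, 140, 73)], [(18, 78, 189), (18, 83, 187), (19, 136, 169), (20, 160, 164), (19, 163, 149), (17, 131, 72)], [(18, 76, 187), (18, 83, 179), (16, 129, 119), (16, 153, 105), (16, 150, 85), (16, 110, 65)], [(18, 77, 186), (17, 86, 158), (13, 129, 99), (13, 147, 83), (13, 132, 60), (16, 101, 63)], [(18, 80, 182), (18, 89, 152), (13, 127, 94), (12, 147, 80), (13, 120, 53), (17, 97, 71)]]
[[(18, 82, 168), (18, 81, 163), (16, 92, 108), (14, 119, 62), (14, 125, 53), (17, 103, 57)], [(18, 81, 169), (18, 84, 166), (17, 90, 131), (15, 117, 72), (12, 128, 60), (16, 99, 59)], [(17, 83, 168), (18, 84, 163), (16, 101, 121), (15, 139, 90), (14, 148, 88), (15, 106, 72)], [(18, 81, 170), (17, 84, 166), (18, 124, 136), (18, 153, 123), (17, 159, 138), (17, 117, 83)], [(18, 82, 172), (19, 84, 167), (19, 127, 142), (19, 155, 122), (20, 160, 161), (18, 116, 99)], [(18, 83, 170), (19, 88, 168), (19, 135, 162), (20, 158, 163), (18, 158, 153), (17, 111, 99)], [(19, 80, 172), (18, 81, 164), (16, 129, 115), (15, 153, 107), (15, 141, 94), (17, 93, 107)], [(18, 78, 170), (18, 83, 138), (12, 130, 96), (12, 147, 85), (13, 124, 78), (17, 84, 131)]]
```

```bash
python3 -m crank '[[[0.0,0,0,-0.02,0,0,0],[0.0,0,0,-0.035,0,0,0],[0.0,0,0,-0.045,0,0,0],[0.0,0,0,-0.045,0,0,0],[0.0,0,0,-0.045,0,0,0]]]'>/dev/null
python3 -m crank '[[[0.0,0,0,-0.045,0,0,0],[0.0,0,0,-0.045,0,0,0],[0.0,0,0,-0.02,0,0,0],[0.0,0,0,0,0,0,0]]]'
python3 - <<'E'
from h import *
t=load("top0.pkl");h=cv2.cvtColor(t["color"],cv2.COLOR_BGR2HSV).astype(float)
P=[]
for u0,v0,u1,v1 in((217,179,222,187),(274,184,279,192)):
    w=np.clip(h[v0:v1,u0:u1,1]-120,0,None)*np.clip(h[v0:v1,u0:u1,2]-85,0,None);Y,X=np.mgrid[v0:v1,u0:u1]
    c=((w*X).sum()/w.sum(),(w*Y).sum()/w.sum());P.append(onz(t,*c,.038));print(c,P[-1])
d=P[0]-P[1];m=(P[0]+P[1])/2;print("sep",np.linalg.norm(d),"yaw",np.degrees(np.arctan2(-d[0],d[1])),m,"prior",rk(-.042,0,.0))
ps=YAW
plan([W([.42,-.20,.31],-55.8),W([.46,.0,.31],-40),W([.49,.2,.31],-20),W([*(rk(-.042,0,0)[:2]),.31],ps)],mm=.04)
E
```

```text
clock: 38.15
tcp_pos: [0.3799, -0.3571, 0.3251]
tcp_rot: [3.13, -0.003, 0.598]
wrist_force: [-0.1, -0.4, -0.6]
finger_gap: 0.125
grip_force: 59.7
(np.float64(219.29375678610205), np.float64(182.30613463626494)) [0.54890625 0.42139481 0.038     ]
(np.float64(276.34708943482997), np.float64(187.35580297712696)) [0.53551848 0.17948304 0.038     ]
sep 0.24228193758248115 yaw -3.167606410494927 [0.54221236 0.30043893 0.038     ] prior [0.54306549 0.2972445  0.        ]
0 n=5 [0.0243,-0.0215,0.0029,0.1,-0,0]
1 n=6 [0.0269,-0.0209,0,0,-0,-2.6]
2 n=6 [0.0311,-0.0134,0,0,-0,-3.4]
3 n=3 [0.036,0.0093,0.0001,0.1,-0,-5.5]
```

```bash
python3 -m crank '[[[0.0,0.0243,-0.0215,0.003,0,0,0],[0.0,0.0243,-0.0215,0.003,0,0,0],[0.0,0.0243,-0.0215,0.003,0,0,0],[0.0,0.0243,-0.0215,0.003,0,0,0],[0.0,0.0243,-0.0215,0.003,0,0,0]]]'|head -2
python3 -m crank '[[[0.0,0.027,-0.021,0,0,0,-2.6],[0.0,0.027,-0.021,0,0,0,-2.6],[0.0,0.027,-0.021,0,0,0,-2.6],[0.0,0.027,-0.021,0,0,0,-2.6],[0.0,0.027,-0.021,0,0,0,-2.6]]]'|head -2
python3 -m crank '[[[0.0,0.027,-0.021,0,0,0,-2.6],[0.0,0.031,-0.0134,0,0,0,-3.4],[0.0,0.031,-0.0134,0,0,0,-3.4],[0.0,0.031,-0.0134,0,0,0,-3.4],[0.0,0.031,-0.0134,0,0,0,-3.4]]]'|head -2
python3 -m crank '[[[0.0,0.031,-0.0134,0,0,0,-3.4],[0.0,0.031,-0.0134,0,0,0,-3.4],[0.0,0,0,0,0,0,-5],[0.0,0,0,0,0,0,-5],[0.0,0,0,0,0,0,0]]]'
python3 - <<'E'
from h import *
m=np.array([.543,.299,0])+RR.apply([0,.0019,0])
plan([W(m+[0,0,.30],YAW),W(m+[0,0,.084],YAW)],mm=.035)
E
```

```text
clock: 38.65
tcp_pos: [0.4192, -0.1979, 0.3034]
clock: 39.15
tcp_pos: [0.4566, -0.0314, 0.3033]
clock: 39.65
tcp_pos: [0.4868, 0.1345, 0.303]
clock: 40.15
tcp_pos: [0.4884, 0.2008, 0.3031]
tcp_rot: [3.14, 0.002, 1.402]
wrist_force: [-0.2, -0.0, -1.2]
finger_gap: 0.127
grip_force: 59.7
0 n=4 [0.0266,0.0104,0.0007,0,0,-1.6]
1 n=7 [0,-0,0.0309,0,0,-0]
```

```bash
python3 -m crank '[[[0.0,0.0266,0.0104,0.0007,0,0,-1.6],[0.0,0.0266,0.0104,0.0007,0,0,-1.6],[0.0,0.0266,0.0104,0.0007,0,0,-1.6],[0.0,0.0266,0.0104,0.0007,0,0,-1.6],[0.0,0,0,0.01,0,0,0]]]'|head -2
python3 -m crank '[[[0.0,0,0,0.035,0,0,0],[0.0,0,0,0.035,0,0,0],[0.0,0,0,0.035,0,0,0],[0.0,0,0,0.035,0,0,0],[0.0,0,0,0.035,0,0,0]]]'|head -2
python3 -m crank '[[[0.0,0,0,0.025,0,0,0],[0.0,0,0,0,0,0,0]]]'
python3 - <<'E'
from h import *
from cell import snapshot,get_obs
m=np.array([.543,.299,0])+RR.apply([0,.0019,0])
plan([W(m+[0,0,.084],YAW)],mm=.035)
o=get_obs();tc=o["tcp_pos"];y=o["tcp_rot"][2]-np.pi/2;e=np.array([-np.sin(y),np.cos(y),0])
t=snapshot("top");s=snapshot("scene");pickle.dump((t,s),open("p12.pkl","wb"))
mid=tc-.0019*e;zu=tc[2]-.0231
for sg in(1,-1):
    p=mid+sg*.122*e;p[2]=zu+.005
    for n,im in(("top",t),("scene",s)):
        uv,g=hole(im,p,0,6);print(sg,n,np.round(uv,2),np.round(uv).astype(int)-6);print(g)
E
```

```text
clock: 40.65
tcp_pos: [0.5444, 0.3029, 0.2903]
clock: 41.15
tcp_pos: [0.5437, 0.2994, 0.1147]
clock: 41.35
tcp_pos: [0.5417, 0.2984, 0.0864]
tcp_rot: [-3.137, 0.006, 1.51]
wrist_force: [-0.1, -0.6, -2.2]
finger_gap: 0.128
grip_force: 59.7
0 n=1 [0.0026,0.0012,0.0023,-0.3,0.4,-0.3]
1 top [218.25 180.28] [212 174]
[[473 477 477 480 514 510 505 509 497 338 234 216 203]
 [464 467 467 469 456 501 509 506 505 475 272 220 214]
 [469 471 465 454 353 499 508 507 506 471 299 227 217]
 [467 470 466 455 351 506 510 506 508 498 432 256 219]
 [472 472 469 452 285 338 493 508 509 512 519 284 221]
 [481 480 478 454 234 236 501 509 508 509 499 334 233]
 [479 480 472 408 213 193 427 500 509 509 512 503 270]
 [467 468 463 383 207 175 297 488 507 509 513 523 259]
 [479 480 466 355 200 169 233 483 508 509 509 501 334]
 [477 482 483 452 306 230 187 382 494 506 508 509 477]
 [477 482 482 481 458 417 221 253 485 506 509 506 469]
 [475 481 479 484 477 397 216 235 482 509 508 510 500]
 [477 477 473 471 465 383 207 190 310 492 509 509 514]]
1 scene [231.18 152.04] [225 146]
[[115 115 240 296 311 397 378 349 37
[... 1479 characters left out ...]
47 128 135 280 374 329 268 294 289 286]
 [150 147 159 160 154 279 348 330 295 294 263 263 295]
 [150 146 140 156 289 339 275 225 243 277 262 282 253]
 [164 157 162 277 340 254 158 135 183 210 266 267 203]
 [136 163 273 334 280 161 100  90 145 263 286 235 186]
 [118 272 333 271 182 133  97 115 260 294 205 160 128]
 [326 348 271 150 127 141 146 253 277 199 135  98  86]
 [336 359 318 202 102 199 284 280 194 124  91  84  64]
 [350 383 384 349 287 301 294 198  96  87  84  53  80]
 [389 397 393 391 363 301 257 149  81  81  72  82  66]
 [404 403 399 379 324 268 248 192 103  75  73  76  73]
 [383 411 385 322 342 293 222 225 175 115  76  31  76]
 [309 342 323 352 403 330 221 220 197 117  72  68  72]]
```

Through the right hole I can see the pin tip about 3 mm farther in x and 2 mm in +y. That agrees with the jar-home evidence, so I'll correct, re-level and recheck before lowering.

```bash
python3 -m crank '[[[0.0,0.0026,0.0032,0.002,-0.3,0.4,-0.3],[0.0,0,0,0,0,0,0]]]'
python3 - <<'E'
from h import *
from cell import snapshot,get_obs
T=W([.5451,.3009,.070],YAW);plan([T],mm=.035)
o=get_obs();tc=o["tcp_pos"];y=o["tcp_rot"][2]-np.pi/2;e=np.array([-np.sin(y),np.cos(y),0])
t=snapshot("top");p=tc-(.0019+.122)*e;p[2]=tc[2]-.0181
uv,g=hole(t,p,0,4);print(np.round(uv,2),np.round(uv).astype(int)-4);print(g)
E
```

```text
clock: 41.65
tcp_pos: [0.5489, 0.3033, 0.0917]
tcp_rot: [3.13, -0.007, 1.517]
wrist_force: [0.1, -0.6, -0.4]
finger_gap: 0.128
grip_force: 59.7
0 n=1 [-0.0027,-0.004,0.0217,0.7,-0.4,0.1]
[275.51 183.49] [272 179]
[[233 229 233 215 192 175 122 187 389]
 [219 228 260 213 186 174 130 200 400]
 [184 186 193 179 174 172 177 269 409]
 [170 169 158 134 132 154 192 319 415]
 [164 164 151 158 118 132 186 324 415]
 [174 174 179 230 150 143 178 339 426]
 [189 178 182 194 170 170 195 395 431]
 [257 217 219 204 153 175 195 413 436]
 [412 406 396 311 242 333 232 420 441]]
```

```bash
python3 -m crank '[[[0.0,0,0,0,0,0,0],[0.0,0,0,0,0,0,0],[0.0,0,0,0,0,0,0],[0.0,0,0,0,0,0,0]]]'
python3 - <<'E'
from h import *
from cell import snapshot,get_obs
T=W([.5451,.3009,.084],YAW);plan([T],mm=.035)
o=get_obs();tc=o["tcp_pos"];y=o["tcp_rot"][2]-np.pi/2;e=np.array([-np.sin(y),np.cos(y),0])
t=snapshot("top");p=tc-(.0019+.122)*e;p[2]=tc[2]-.0181
uv,g=hole(t,p,0,4);print(np.round(uv,2),np.round(uv).astype(int)-4);print(g)
E
```

```text
clock: 42.1
tcp_pos: [0.5479, 0.3029, 0.0899]
tcp_rot: [3.133, -0.006, 1.517]
wrist_force: [1.0, -0.3, -1.2]
finger_gap: 0.121
grip_force: 59.7
0 n=1 [-0.0022,-0.0028,0.0059,0.5,-0.3,0.1]
[275.62 183.84] [272 180]
[[306 321 316 248 193 174 122 199 398]
 [210 213 210 188 174 169 162 258 406]
 [172 175 173 147 140 158 182 273 409]
 [167 166 159 173 122 135 179 279 409]
 [172 168 182 281 161 144 184 323 426]
 [177 177 176 195 170 169 192 337 424]
 [190 192 191 177 165 174 196 399 433]
 [405 401 389 288 219 260 219 419 441]
 [438 431 425 364 351 309 233 417 431]]
```

Run:
```python
from h import *
np.set_printoptions(precision=4,suppress=True)
def cen(im,bx):
    u0,v0,u1,v1=bx;h=cv2.cvtColor(im["color"],cv2.COLOR_BGR2HSV).astype(float)[v0:v1,u0:u1]
    w=np.clip(h[:,:,1]-120,0,None)*np.clip(h[:,:,2]-80,0,None)*(h[:,:,0]>15);Y,X=np.mgrid[v0:v1,u0:u1];return (w*X).sum()/w.sum(),(w*Y).sum()/w.sum()
s0=load("scene0.pkl");t0=load("top0.pkl")
def two(a,b):
    o1,d1=ray(t0,*a);o2,d2=ray(s0,*b);d1/=np.linalg.norm(d1);d2/=np.linalg.norm(d2)
    q=np.linalg.lstsq(np.c_[d1,-d2],o2-o1,rcond=None)[0];p1=o1+q[0]*d1;p2=o2+q[1]*d2;return (p1+p2)/2,np.linalg.norm(p1-p2)
for bt,bs in(((217,179,222,187),(229,153,237,164)),((274,184,279,192),(277,177,285,188))):
    a=cen(t0,bt);b=cen(s0,bs);print(a,b,"top",onz(t0,*a,.038),"scene",onz(s0,*b,.038),"two",two(a,b))
# scene bias on the keeper holes at grasp
t,s=load("p11.pkl");e=np.array([np.cos(.598),np.sin(.598),0]);mid=np.array([.3819,-.3583,0])-.0019*e
for sg in(1,-1):
    uv,g=hole(s,mid+sg*.122*e+[0,0,.005],0,4);print(np.round(uv,2),np.round(uv).astype(int)-4);print(g)
```

```text
(np.float64(219.30659011229105), np.float64(182.3302169605203)) (np.float64(232.87615245699078), np.float64(159.44491968444063)) top [0.5488 0.4213 0.038 ] scene [0.5426 0.411  0.038 ] two (array([0.5536, 0.4243, 0.0241]), np.float64(0.0025988353256276658))
(np.float64(276.36757051204455), np.float64(187.23501997336885)) (np.float64(281.03170380223924), np.float64(182.17592284669107)) top [0.536  0.1794 0.038 ] scene [0.5271 0.171  0.038 ] two (array([0.5403, 0.1813, 0.0222]), np.float64(0.00014900270137386645))
[390.06 244.67] [386 241]
[[377 383 387 389 367 336 294 180  90]
 [376 312 272 269 254 247 189 113  32]
 [309 188 182 165 141 132 106  73  38]
 [310 190 169 143 104  81  74  34  69]
 [310 182 161 175 257 246 147  58  56]
 [386 260 151 192 243 231 144  58  43]
 [413 273 144 173 189 183 107  69  53]
 [419 309 194 167 165 135  79  50  54]
 [428 331 189 153 145  90  44  73  40]]
[407.37 312.1 ] [403 308]
[[157 188 177 164 167 176 182 181 314]
 [168 182 195 173 170 176 187 189 269]
 [174 184 178 178 155 146 166 188 208]
 [234 156 192 157 113 105 108 162 180]
 [259 158 200 204 262 207 124 136 170]
 [295 190 180 255 356 368 272 181 164]
 [312 190 174 207 269 319 291 227 191]
 [375 249 162 185 190 199 217 190 181]
 [397 270 135 157 147 144 145 140 147]]
```

```bash
python3 -m crank '[[[0.0,0,-0.0028,0.006,0.5,-0.3,0.1],[0.0,0,0,0.006,0,0,0],[0.0,0,0,0,0,0,0],[0.0,0,0,0,0,0,0],[0.0,0,0,0,0,0,0]]]'
python3 - <<'E'
from h import *
T=W([.5451,.3029,.070],YAW);plan([T],mm=.035)
E
```

```text
clock: 42.65
tcp_pos: [0.5453, 0.3031, 0.0779]
tcp_rot: [3.141, -0.0, 1.516]
wrist_force: [-1.3, 0.3, -0.7]
finger_gap: 0.12
grip_force: 59.7
0 n=1 [-0.0002,-0.0001,0.0079,0,-0,0]
```

```bash
for i in 1; do python3 -m crank '[[[0.0,0,0,0.005,0,0,0],[0.0,0,0,0,0,0,0]]]'|grep -E "tcp|wrist"; python3 -m crank '[[[0.0,0,0,0.004,0,0,0],[0.0,0,0,0,0,0,0]]]'|grep -E "tcp|wrist";  python3 -m crank '[[[0.0,0,0,0.003,0,0,0],[0.0,0,0,0,0,0,0]]]'|grep -E "tcp|wrist"; python3 -c "from cell import get_obs;print(get_obs()['torque'])"; done
```

```text
tcp_pos: [0.5449, 0.3029, 0.0721]
tcp_rot: [-3.141, 0.0, 1.516]
wrist_force: [0.2, -0.5, -1.4]
tcp_pos: [0.545, 0.3031, 0.0682]
tcp_rot: [-3.141, -0.0, 1.516]
wrist_force: [0.4, 0.6, -1.2]
tcp_pos: [0.5453, 0.3035, 0.0658]
tcp_rot: [3.141, -0.001, 1.516]
wrist_force: [-0.1, 1.8, -0.0]
[ 0.48565817 -0.20301407  0.02849429]
```

```bash
for i in 1; do python3 -m crank '[[[0.0,0.0008,0,0.004,0,0,0],[0.0,0,0,0,0,0,0]]]'|grep -E "tcp|wrist"; python3 -m crank '[[[0.0,0,0,0.004,0,0,0],[0.0,0,0,0,0,0,0]]]'|grep -E "tcp|wrist";  python3 -c "from cell import get_obs;print(get_obs()['torque'])"; done
```

```text
tcp_pos: [0.5451, 0.3041, 0.0613]
tcp_rot: [-3.141, -0.0, 1.516]
wrist_force: [0.5, 1.3, -1.3]
tcp_pos: [0.5451, 0.304, 0.0572]
tcp_rot: [-3.141, -0.001, 1.516]
wrist_force: [0.9, 3.2, -3.4]
[ 0.57741542 -0.24491596 -0.02795276]
```

```bash
for i in 1; do python3 -m crank '[[[0.0,0.0008,0,0.004,0,0,0],[0.0,0,0,0,0,0,0]]]'|grep -E "tcp|wrist"; python3 -m crank '[[[0.0,0,0,0.003,0,0,0],[0.0,0,0,0,0,0,0]]]'|grep -E "tcp|wrist"; python3 -m crank '[[[0.0,0,0,0.002,0,0,0],[0.0,0,0,0,0,0,0]]]'|grep -E "tcp|wrist";  python3 -c "from cell import get_obs;print(get_obs()['torque'])"; done
```

```text
tcp_pos: [0.5448, 0.3043, 0.0528]
tcp_rot: [-3.14, 0.001, 1.516]
wrist_force: [-0.8, 0.4, -1.0]
tcp_pos: [0.545, 0.3043, 0.0502]
tcp_rot: [-3.141, 0.001, 1.515]
wrist_force: [0.3, -0.3, -0.5]
tcp_pos: [0.5454, 0.3046, 0.0491]
tcp_rot: [3.141, -0.0, 1.515]
wrist_force: [0.5, -1.1, 0.1]
[-0.04699763  0.01878918  0.01893359]
```

```bash
python3 -m crank '[[[0.0,0,0,0.0015,0,0,0],[0.0,0,0,0,0,0,0]]]'|grep -E "tcp|wrist"
python3 -m crank '[[[0.035,0,0,0,0,0,0],[0.035,0,0,0,0,0,0],[0.035,0,0,0,0,0,0],[0.035,0,0,0,0,0,0]]]'
python3 -m crank '[[[0.035,0,0,-0.01,0,0,0],[0.035,0,0,-0.025,0,0,0],[0.035,0,0,-0.04,0,0,0],[0.035,0,0,-0.045,0,0,0],[0.035,0,0,-0.045,0,0,0]]]'
```

```text
tcp_pos: [0.5456, 0.3046, 0.049]
tcp_rot: [3.141, -0.001, 1.516]
wrist_force: [-4.1, -3.5, 8.1]
clock: 44.85
tcp_pos: [0.5451, 0.3046, 0.047]
tcp_rot: [-3.141, -0.0, 1.516]
wrist_force: [0.5, -0.3, 0.6]
finger_gap: 0.408
grip_force: 0.0
clock: 45.35
tcp_pos: [0.5449, 0.3045, 0.2148]
tcp_rot: [3.141, -0.001, 1.516]
wrist_force: [0.4, -0.0, -0.7]
finger_gap: 0.409
grip_force: 0.0
```

The bar seated at the expected height with 8 N of contact. I'll back off and do one numeric check.

```bash
python3 -m crank '[[[0.035,0.02,-0.04,-0.01,0,0,0],[0.035,0.02,-0.04,-0.01,0,0,0],[0.035,0.02,-0.04,0,0,0,0],[0.035,0.02,-0.04,0,0,0,0],[0.035,0,0,0,0,0,0]]]'|head -2
python3 - <<'E'
from h import *
from cell import snapshot
t=snapshot("top")
O=np.array([.587,.2985,0]);L=lambda p:np.round(RR.inv().apply(p-O),4)
h=cv2.cvtColor(t["color"],cv2.COLOR_BGR2HSV)
m=cv2.inRange(h,np.array((10,95,120)),np.array((24,255,255)))
for b in((236,155,254,182),(262,155,282,182)):
    z=np.zeros_like(m);u0,v0,u1,v1=b;z[v0:v1,u0:u1]=m[v0:v1,u0:u1];n,l,st,c=cv2.connectedComponentsWithStats(z);i=1+np.argmax(st[1:,4]);print("lid",st[i],L(onz(t,*c[i],.052)))
    w=white((u0-22,v0,u0+8,v1),t);print("label",w[0],L(onz(t,*w[1],.064)) if w[1] else None)
# keeper bar pixels (dark) in band
z=np.zeros_like(m);d=((h[:,:,2]<115)&(h[:,:,1]>95)).astype(np.uint8);z[174:196,212:286]=d[174:196,212:286]
for u in(228,236,262,268): print(u,[int(v) for v in range(172,196) if d[v,u]])
for p in([-.042,.1,.036],[-.042,-.1,.036]): print("expect",proj(t,O+RR.apply(p)))
E
```

```text
clock: 45.85
tcp_pos: [0.3861, 0.3958, 0.2339]
lid [243 164   5  10  34] [0.0205 0.0178 0.052 ]
label 59 [0.0207 0.0672 0.064 ]
lid [272 167   5  10  32] [ 0.0201 -0.1043  0.052 ]
label 58 [ 0.0208 -0.0389  0.064 ]
228 [180, 181, 182, 183, 184, 185]
236 [181, 182, 183, 184, 185, 186]
262 [183, 184, 185, 186, 187, 188]
268 [184, 185, 186, 187, 188, 189]
expect [224.33444493 182.20875086]
expect [271.35305723 186.39440991]
```

```bash
python3 -c "
from cell import hand_in;print(hand_in())"
```

```text
the job is handed in; nothing more can be done
None
```

I handed the job in at about 46 s on the robot's clock: by camera both jars are home with labels up, one in each bay, and the keeper bar sits on its pins and seats, released. `hand_in()` returned no verdict.

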